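# Gauge the thread spools and pyramid them on the rack

## Robot

A 6-joint arm with a two-finger parallel gripper is mounted at the origin on the work surface. World frame = base frame: x ahead of the robot, y to its left, z up, the work surface at z = 0. Lengths are in m, angles in degrees, forces in N, time in s.
With the tool pointing down it reaches from about 0.4 to 0.825 m from the base axis. Payload 7 kg.
Tool frame: the origin (TCP) lies between the finger pads; the fingertips stand 22 mm ahead of it and the grasp point (between the pads) lies 3 mm ahead of it; z points along the fingers, y is the line along which they close (so a half turn about z gives the same grasp; the last joint's range is limited). The gripper opens to 88 mm and grips with 3 to 60 N. Pads are 19 mm wide; open, the fingers measure 130 mm over their backs; the gripper's body (78 mm by 193 mm) begins 47 mm behind the grasp point.
Start: joints at [88.929, 20.546, 0.682, 0, -70.136, -16.507], TCP at [0.204, 0.643, 0.249] pointing down, gripper open.
Joint ranges: [-176.03, 176.03], [-82.01, 121.73], [-58.28, 71.71], [-173.87, 95.51], [-174.79, -0.11], [-173.66, 173.66]. Speed limits (degrees/s): [136.94, 136.94, 172.46, 180, 180, 180].

## Interface

Orientations are given as [roll, pitch, yaw] about the fixed x, y, z axes, in that order (R = Rz(yaw) Ry(pitch) Rx(roll)).
In Python, from plant import r, vision gives the robot as it stands.
- The arm moves only by the shell command python3 -m pendant 'ROWS' [FORCE]. ROWS is JSON, a list that holds one entry, the list of rows, each a list of 7 numbers: the shift along the tool's x, y, z scaled (see below), then the turn, a rotation vector about the tool's x, y, z scaled (see below), then the opening, from -1 (shut) to 1 (fully open). In form: [[[x, y, z, wx, wy, wz, fingers], ...]]. A call has exactly 8 rows; each row shifts and turns the commanded pose from where the row before left it, along the tool's axes as they then stand; what a row does not reach is not made up. The controller multiplies each number of a shift by 20 mm and each number of a turn by 4 degrees. A row lasts 1/10 s, in which the tool goes at most 50 mm and 8.59 degrees, less where a joint would pass 70% of its speed; a pose out of reach is approached as far as the arm can. A call with a number of a shift or a turn outside -1 to 1 is refused whole. A call with a gripper value outside its range is refused whole. The fingers move at their own pace and stop on an object; FORCE is the grip in N (left out, the last holds). Time passes only in rows, so rows that do not move let the fingers close, or fill a call up. It gives the time, the measured TCP pose, the force, the opening and the grip force at its end, in the units of the state.
- r.get_state(): the state, without advancing time (a new reading comes with each control period).
- vision.capture(name): name is "scene" or "top" or "wrist"; returns a dict with "frame" (480x640x3 uint8, blue, green, red), "depth" (480x640 float32, m along the optical axis (not along the pixel's ray), 0 where there is no reading), "camera_matrix" (3x3 intrinsics, pixels), "extrinsics" (4x4, takes a point from world to camera coordinates); the wrist camera has in their place "hand_eye" (4x4, takes a point from camera to tool coordinates, whose origin is the TCP and whose axes are the flange's). Camera axes: x right, y up, looking along -z (the intrinsics and any distortion apply to the point x, -y, -z); pixel columns grow to the right and rows downward; lengths in m; the calibration is good to about 2 mm. A picture is of the moment at which its call begins: read the wrist's pose just before it.
- r.close_job(): hands the job in; it is judged then, once.
The state is a dict: "time_s": time; "joints": joint angles; "qd": joint speeds; "joint_torque": joint torques, N m; "tcp_pos": TCP position; "eef_rot": TCP orientation; "contact_force": force on the tool from outside, world axes, zero at the start; "moment": the same for the moment, N m; "gripper_width": finger opening in m; "gripper_force": force on a finger pad.
Only numpy, scipy, OpenCV 4.12 (cv2) and the standard library are available. Lean on these libraries where they do the work, as an engineer would, in place of code of your own. Each camera call takes 0.05 s, during which the arm holds its last target. There are 200 camera calls.

## Task

Check the loose thread spools on the bench caliper one at a time, in the order of the record card (red, green, cream, black; skip any colour that is not there): lay the spool on the bed between the jaws and slide the jaw gently shut until it presses the spool against the anvil with some newtons (say 5), keep it pressed for about a second, then slide the jaw back. Saddle the checked spools in the gaps on top of the rust-brown row in the rack, lying the same way with their ends flush, the third one (if there is one) on top of the first two. Leave the jaw slid fully open and everything else where it is.

Things in the scene. Friction and masses are not known exactly. Their poses are not given: they have to be found in the camera images.
- red: Dark red thread spool: a round thread body 32 mm across and 40 mm long between two plain wooden end discs 36 mm across and 8 mm thick; 56 mm long overall, 60 g or so. Origin at its very centre, own x axis along its length (either end alike). It starts lying on its side on the table, loose; it can roll, but rolls reluctantly and soon stops; it may be absent (not every colour is there each time)
- green: Green thread spool: a round thread body 32 mm across and 40 mm long between two plain wooden end discs 36 mm across and 8 mm thick; 56 mm long overall, 60 g or so. Origin at its very centre, own x axis along its length (either end alike). It starts lying on its side on the table, loose; it can roll, but rolls reluctantly and soon stops; it may be absent (not every colour is there each time)
- cream: Cream thread spool: a round thread body 32 mm across and 40 mm long between two plain wooden end discs 36 mm across and 8 mm thick; 56 mm long overall, 60 g or so. Origin at its very centre, own x axis along its length (either end alike). It starts lying on its side on the table, loose; it can roll, but rolls reluctantly and soon stops; it may be absent (not every colour is there each time)
- black: Black thread spool: a round thread body 32 mm across and 40 mm long between two plain wooden end discs 36 mm across and 8 mm thick; 56 mm long overall, 60 g or so. Origin at its very centre, own x axis along its length (either end alike). It starts lying on its side on the table, loose; it can roll, but rolls reluctantly and soon stops; it may be absent (not every colour is there each time)
- base0: Rust-brown thread spool of the same size and axes, already lying in place 0 of the rack's bottom row; loose, stays where it is
- base1: Rust-brown thread spool of the same size and axes, already lying in place 1 of the rack's bottom row; loose, stays where it is
- base2: Rust-brown thread spool of the same size and axes, already lying in place 2 of the rack's bottom row; loose, stays where it is
- rack: Low wooden spool rack, fixed: board 226 (x) by 60 (y) by 12 mm with an upright lip at each x end (top 38 mm above the table) and four dowels 10 mm thick along its y, which hold the three rust-brown spools lying side by side (along the rack's y, 39 mm from centre to centre along the rack's x). Origin at the centre of the underside. The end faces of the spools are free at both y sides
- gap0 (a point): Where the centre of a spool comes to lie when saddled in the gap between base0 and base1 (30 mm above their centres), its length along the rack's y
- gap1 (a point): The same for the gap between base1 and base2, 39 mm from gap0
- peak (a point): Where the centre of a third spool comes to lie when saddled on top, between the spools in gap0 and gap1
- caliper: Bench caliper, fixed: a dark steel bed 200 (x) by 60 (y) mm, top 20 mm high. Its x is the sliding direction and points from the sliding jaw to the fixed anvil. Origin on the underside, midway between anvil face and the fully open jaw face
- caliper_bed (a point): Point on the top face of the bed midway between anvil face and the fully open jaw face: a spool to be gauged lies about here, its length along the caliper's y, its centre 18 mm above this point
- anvil: The caliper's fixed jaw: aluminium block 16 (x) by 60 (y) by 34 mm high standing on the bed, its face 35 mm to the +x side of caliper_bed. Origin as caliper
- jaw (a joint): Position of the sliding jaw in m: 0 fully open (70 mm between the jaws), 0.07 shut; the gap is 0.07 minus this value, so about 0.034 when it touches a spool. Slides with about 1.5 N of friction and stays where it is left. The jaw is an aluminium plate 12 by 60 by 34 mm high on a low carriage
- jaw_grip (a point): Grip point on the sliding jaw's orange thumb post (16 by 16 mm, upright, 50 mm tall, top 84 mm above the table), 14 mm below the post's top; 40 mm behind the jaw's face, moves with the jaw
- weight: Bystander: small brass weight, 28 mm across, 30 mm high, among the spools; origin under its centre. (Two shallow terracotta dishes, 124 mm across and 18 mm high, stand fixed beyond the work, about 0.8 m ahead of the base)
- wax_tin: Bystander: flat aluminium tin, 40 mm across, 30 mm high; origin under its centre
- awl: Bystander: awl with a dark wooden handle, 130 mm long, lying
- shears: Bystander: small shears with black handles, about 120 mm long, lying

How it is judged:
By the outcome, as a careful person would: the job done as asked, in the order asked, and still so for the second after the job is handed in, with the robot touching nothing.
Of red, green, cream, black only 2 to 3 are there at a start; the rules pass over those that are not, and their reading is None.
At some moment in a run one of red, green, cream, black may be knocked a few centimetres aside while the robot is not near it.
Once in a run the grip may slacken for a moment while it holds something.
It also fails if it takes over 210 s, if anything falls off the work surface, if the arm or the gripper's body presses on something with over 40 N, if the wrist force passes 120 N, or if a joint passes its speed limit or range.

## Working session

There is one attempt and no reset: what is moved stays moved. The work goes in short steps, Python scripts to look and compute and a shell command to move; the robot and the scene stay as the last step left them, time stands still between calls to the robot, and variables do not carry over. Pictures are saved under pics/ and viewed, at most 14 in all, crops included, and the job is handed in when it is done.

```bash
ls; mkdir -p pics
python3 - <<'E'
from plant import r, vision
import cv2, numpy as np
s=r.get_state(); print(s)
for n in ("top","scene"):
    c=vision.capture(n); cv2.imwrite(f"pics/{n}0.png",c["frame"]); np.savez(f"{n}0.npz",**c)
    print(n,[k for k in c]); print(c["camera_matrix"],c["extrinsics"])
E
```

```text
pics
{'time_s': 0.0, 'joints': array([ 8.89308306e+01,  2.05927921e+01,  6.33087891e-01, -1.98467413e-02,
       -7.01357101e+01, -1.65072345e+01]), 'qd': array([ 0.01805982, -0.06436941, -0.08980667, -0.02552263, -0.01608551,
        0.01828025]), 'joint_torque': array([ 6.83572307e-04, -5.82715702e+01,  2.93057334e+01,  6.99730799e+00,
        7.06884879e-03, -1.45002259e-04]), 'tcp_pos': array([0.20371833, 0.6430451 , 0.24760299]), 'eef_rot': array([ 1.79903217e+02, -9.22522925e-03, -1.75831554e+01]), 'contact_force': array([ 0.13274413, -0.04869526, -0.26091467]), 'moment': array([-0.01482686, -0.04128726, -0.03998929]), 'gripper_force': 0.0, 'gripper_width': 0.087664436672062}
top ['frame', 'depth', 'camera_matrix', 'extrinsics']
[[456.35309272   0.         318.90836515]
 [  0.         456.35309272 230.77345568]
 [  0.           0.           1.        ]] [[-0.02712642 -0.9995165   0.01519646  0.01238201]
 [ 0.99422403 -0.02539739  0.10427633 -0.59251207]
 [-0.10383996  0.01793733  0.99443226 -0.85712361]
 [ 0.          0.          0.          1.        ]]
scene ['frame', 'depth', 'camera_matrix', 'extrinsics']
[[486.77362597   0.         322.29712858]
 [  0.         486.77362597 240.04927209]
 [  0.           0.           1.        ]] [[ 0.40670535  0.91351982 -0.00850284 -0.25798402]
 [-0.66838672  0.30388948  0.6789038   0.35652398]
 [ 0.622776   -0.27043063  0.73417799 -1.34055225]
 [ 0.          0.          0.          1.        ]]
```

View pics/top0.png

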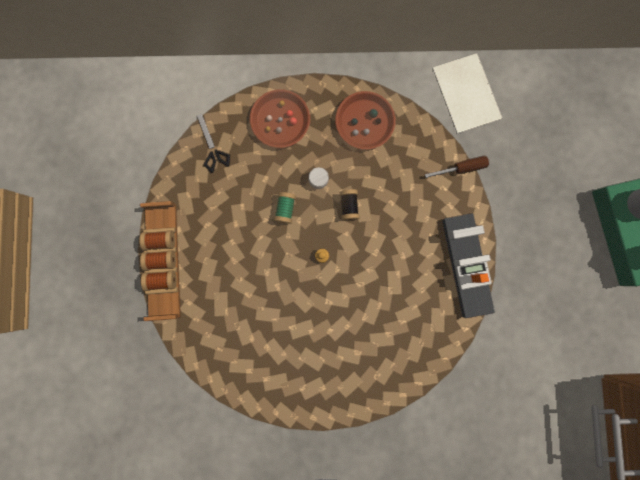

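View pics/scene0.png

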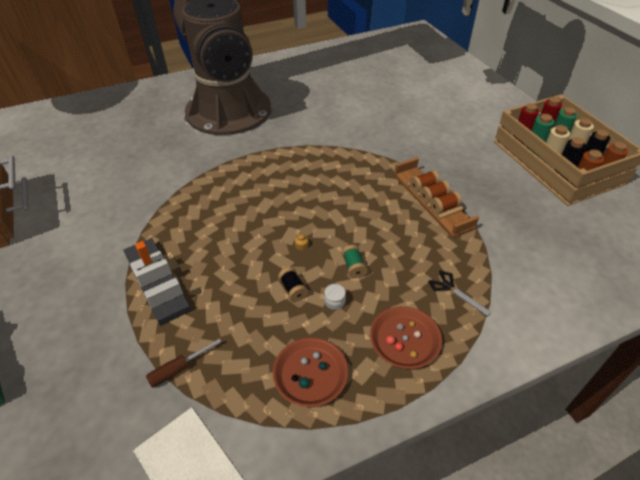

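Only green (285,208) and black (350,205) are on the mat; the rack is left at about (160,262), and the caliper right at about (468,265), with its orange post at (481,278). Next I enlarge these for measuring.

```bash
cat > h.py <<'E'
import numpy as np, cv2
from plant import r, vision
from scipy.spatial.transform import Rotation as R
def cap(n,f=None):
    s=r.get_state(); c=dict(vision.capture(n))
    K=c["camera_matrix"]
    if n=="wrist":
        T=np.eye(4);T[:3,:3]=R.from_euler("xyz",s["eef_rot"],degrees=True).as_matrix();T[:3,3]=s["tcp_pos"]
        c["cw"]=T@c["hand_eye"]
    else: c["cw"]=np.linalg.inv(c["extrinsics"])
    if f: cv2.imwrite(f,c["frame"])
    return c
def ray(c,u,v):
    K=c["camera_matrix"]; d=np.array([(u-K[0,2])/K[0,0],-(v-K[1,2])/K[1,1],-1.0])
    return c["cw"][:3,3],c["cw"][:3,:3]@d
def at_z(c,u,v,z):
    o,d=ray(c,u,v); return o+d*(z-o[2])/d[2]
def at_d(c,u,v):
    o,d=ray(c,u,v); return o+d*c["depth"][int(v),int(u)]
def pts(c):
    v,u=np.mgrid[:480,:640];K=c["camera_matrix"];z=c["depth"]
    P=np.stack([(u-K[0,2])/K[0,0]*z,-(v-K[1,2])/K[1,1]*z,-z],-1)
    return P@c["cw"][:3,:3].T+c["cw"][:3,3]
def load(n):
    c=dict(np.load(n)); c["cw"]=np.linalg.inv(c["extrinsics"]); return c
E
python3 - <<'E'
from h import *
c=load("top0.npz"); P=pts(c)
f=c["frame"]
def crop(x0,y0,w,h,k): return cv2.resize(f[y0:y0+h,x0:x0+w],None,fx=k,fy=k,interpolation=cv2.INTER_CUBIC)
a=crop(135,195,65,130,4.6); b=crop(435,205,65,130,4.6)
cv2.imwrite("pics/crop1.png",np.hstack([a,b])); print(a.shape)
cv2.imwrite("pics/crop2.png",crop(265,155,105,115,5))
for n,(u,v) in dict(table=(250,300),green=(285,208),black=(350,205),weight=(322,256),tin=(318,177),b0=(158,240),b1=(158,260),b2=(158,281),post=(481,278),bed=(470,250),anvil=(468,232),rackboard=(160,218)).items(): print(n,at_d(c,u,v).round(4))
E
```

```text
(598, 299, 3)
table [ 4.617e-01  1.362e-01 -1.000e-04]
green [0.6386 0.0616 0.0338]
black [ 0.6414 -0.0653  0.0339]
weight [ 0.5436 -0.008   0.0268]
tin [ 0.7004 -0.0044  0.0256]
b0 [0.5812 0.3029 0.0462]
b1 [0.5434 0.3033 0.0436]
b2 [0.5038 0.3019 0.0468]
post [ 0.4932 -0.2947  0.084 ]
bed [ 0.5482 -0.3009  0.0177]
anvil [ 0.5806 -0.2865  0.0542]
rackboard [0.6283 0.3112 0.0106]
```

View pics/crop1.png

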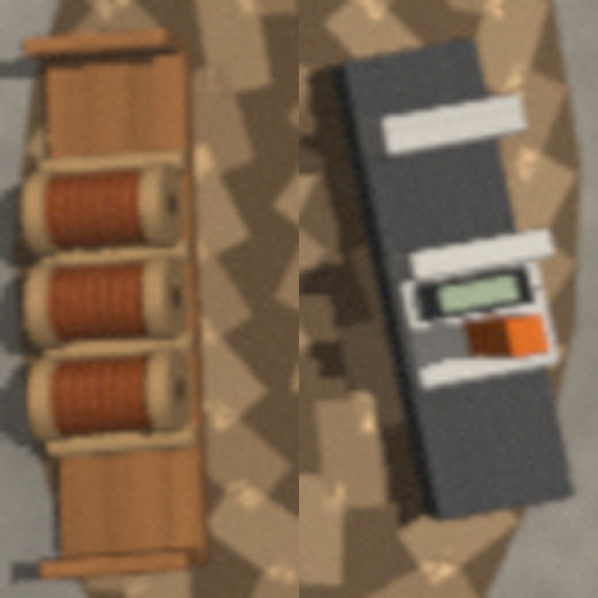

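View pics/crop2.png

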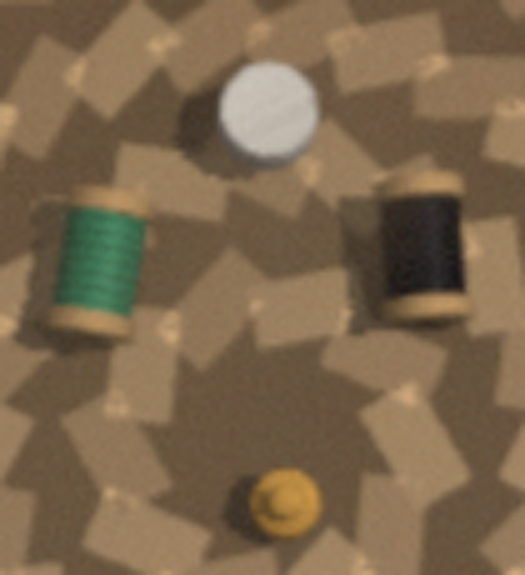

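Crop 1 shows the rack at left with three rust spools lying across it, about 3° off. The caliper at right is tilted about 11°, its anvil at the top and its jaw and post below. Crop 2 shows green tilted slightly and black nearly along x. I'll grip the spools by their ends, with the fingers closing along the spool axis, and fit their poses from the depth points.

```bash
cat >> h.py <<'E'
def rect(P,m):
    q=P[m][:,:2]; (c,s,a)=cv2.minAreaRect((q*1000).astype(np.float32))
    if s[0]<s[1]: a+=90; s=s[::-1]
    return np.round(c,1),np.round(s,1),round((a+90)%180-90,1),int(m.sum()),P[m][:,2].max().round(4)
def box(P,x0,x1,y0,y1,z0,z1):
    return (P[...,0]>x0)&(P[...,0]<x1)&(P[...,1]>y0)&(P[...,1]<y1)&(P[...,2]>z0)&(P[...,2]<z1)
def go(t,yaw=None):
    "units (20 mm / 4 deg) from commanded-ish pose to TCP target, tool axes at present yaw (or yaw given)"
    s=r.get_state(); p=s["tcp_pos"]; y=np.radians(s["eef_rot"][2] if yaw is None else yaw); d=np.array(t)-p
    print("t",round(s["time_s"],2),"tcp",p.round(4),"rot",s["eef_rot"].round(2),"F",s["contact_force"].round(1),"w",round(s["gripper_width"],4),"g",round(s["gripper_force"],1))
    print("units x,y,z:",(np.array([d[0]*np.cos(y)+d[1]*np.sin(y),d[0]*np.sin(y)-d[1]*np.cos(y),-d[2]])/.02).round(2))
E
python3 - <<'E'
from h import *
for n in("top0","scene0"):
    c=load(n+".npz");P=pts(c);print(n)
    print("green",rect(P,box(P,.58,.69,.02,.1,.012,.05)))
    print("black",rect(P,box(P,.58,.69,-.1,-.03,.012,.05)))
    print("bed",rect(P,box(P,.38,.66,-.38,-.2,.012,.03)))
    print("bed+",rect(P,box(P,.38,.66,-.38,-.2,.012,.1)))
    for x0,x1 in((.565,.60),(.524,.561),(.484,.522)): print("base",rect(P,box(P,x0,x1,.25,.36,.035,.06)))
    print("rack",rect(P,box(P,.38,.7,.24,.38,.006,.06)))
    print("post",rect(P,box(P,.38,.7,-.38,-.2,.075,.1)))
    print("jaws",rect(P,box(P,.56,.62,-.38,-.2,.046,.062)),rect(P,box(P,.5,.54,-.38,-.2,.048,.06)))
E
python3 -m pendant '[[[0,0,0,0,0,1,1],[0,0,0,0,0,1,1],[0,0,0,0,0,1,1],[0,0,0,0,0,1,1],[0,0,0,0,0,1,1],[0,0,0,0,0,1,1],[0,0,0,0,0,1,1],[0,0,0,0,0,1,1]]]'
```

```text
top0
green (array([642.1,  64. ]), array([56.6, 35.4]), -10.7, 496, np.float64(0.0385))
black (array([644.8, -64.5]), array([56.3, 36. ]), 2.7, 493, np.float64(0.039))
bed (array([ 519.6, -296. ]), array([200.1,  61.8]), 9.0, 2087, np.float64(0.03))
bed+ (array([ 519.6, -296. ]), array([200.1,  61.8]), 9.0, 3313, np.float64(0.0869))
base (array([583.1, 310. ]), array([57.4, 33. ]), -87.0, 494, np.float64(0.0498))
base (array([541.9, 308.2]), array([57.5, 36.4]), -89.3, 513, np.float64(0.0498))
base (array([505.8, 306.3]), array([57.4, 34.5]), -87.2, 512, np.float64(0.0513))
rack (array([544.5, 308.1]), array([226. ,  61.1]), 2.6, 4023, np.float64(0.0513))
post (array([ 494.4, -299.8]), array([16.8, 15.8]), -81.3, 89, np.float64(0.0869))
jaws (array([ 581.9, -286.2]), array([60.6, 16. ]), -81.1, 270, np.float64(0.057)) (array([ 517.8, -296. ]), array([59.4, 32.3]), -81.3, 205, np.float64(0.0598))
scene0
green (array([643.4,  62.1]), array([60.4, 35.1]), -10.9, 514, np.float64(0.039))
black (array([646.9, -66.7]), array([59.5, 34.9]), 3.2, 571, np.float64(0.038))
bed (array([ 520.8, -2
[... 162 characters left out ...]
6, 308.6]), array([59.5, 34.9]), 89.8, 304, np.float64(0.0511))
base (array([542.5, 306.9]), array([58.8, 36.8]), 89.7, 291, np.float64(0.0492))
base (array([506. , 304.8]), array([59. , 32.2]), -89.1, 261, np.float64(0.0514))
rack (array([562.1, 306.4]), array([256.7,  63.7]), 2.4, 2739, np.float64(0.0514))
post (array([ 496.4, -301.3]), array([18.3, 15.9]), 7.9, 90, np.float64(0.0887))
jaws (array([ 583.8, -287.9]), array([59.4, 19.5]), -82.0, 339, np.float64(0.0579)) (array([ 518.8, -297.7]), array([59.6, 37. ]), -82.5, 275, np.float64(0.0599))
time_s: 0.9
tcp_pos: [0.2038, 0.6432, 0.248]
eef_rot: [180.0, -0.0, -49.7]
contact_force: [1.0, 0.2, 0.7]
gripper_width: 0.0878
gripper_force: 0.0
```

The caliper is at yaw 9.0°. Anvil-to-post is about 89 mm, so the jaw is not fully open yet (gap of about 41 mm) and I need to open it first. The rack is at yaw 2.6°. I'll move over the caliper now.

```bash
python3 -m pendant '[[[0,0,0,0,0,1,1],[0,0,0,0,0,1,1],[0,-1,0,0,0,0,1],[0,-1,0,0,0,0,1],[0,-1,0,0,0,0,1],[0,-1,0,0,0,0,1],[0,-1,0,0,0,0,1],[0,-1,0,0,0,0,1]]]'
for i in 1 ; do python3 -m pendant '[[[1,-1,0,0,0,0,1],[1,-1,0,0,0,0,1],[1,-1,0,0,0,0,1],[1,-1,0,0,0,0,1],[1,-1,0,0,0,0,1],[1,-1,0,0,0,0,1],[1,-1,0,0,0,0,1],[1,-1,0,0,0,0,1]]]'; done
python3 -m pendant '[[[1,0,0,0,0,0,1],[1,0,0,0,0,0,1],[1,0,0,0,0,0,1],[1,0,0,0,0,0,1],[1,0,0,0,0,0,1],[1,0,0,0,0,0,1],[1,0,0,0,0,0,1],[1,0,0,0,0,0,1]]]'
python3 -m pendant '[[[1,0,0,0,0,0,1],[1,0,0,0,0,0,1],[1,0,0,0,0,0,1],[1,0,0,0,0,0,1],[1,0,0,0,0,0,1],[1,0,0,0,0,0,1],[1,0,0,0,0,0,1],[1,0,0,0,0,0,1]]]'
python3 -m pendant '[[[1,0,0,0,0,0,1],[1,0,0,0,0,0,1],[1,0,0,0,0,0,1],[1,0,0,0,0,0,1],[1,0,0,0,0,0,1],[1,0,0,0,0,0,1],[1,0,0,0,0,0,1],[1,0,0,0,0,0,1]]]'
python3 -m pendant '[[[1,0,0,0,0,0,1],[1,0,0,0,0,0,1],[1,0,0,0,0,0,1],[1,0,0,0,0,1,1],[0,0,0,0,0,1,1],[0,0,0,0,0,1,1],[0,0,0,0,0,1,1],[0,0,0,0,0,1,1]]]'
python3 -m pendant '[[[0,0,0,0,0,1,1],[0,0,0,0,0,1,1],[0,0,0,0,0,1,1],[0,0,0,0,0,1,1],[0,0,0,0,0,1,1],[0,0,0,0,0,1,1],[0,0,0,0,0,1,1],[0,0,0,0,0,1,1]]]'
python3 -m pendant '[[[0,0,0,0,0,1,1],[0,0,0,0,0,1,1],[0,0,0,0,0,1,1],[0,0,0,0,0,1,1],[0,0,0,0,0,1,1],[0,0,0,0,0,1,1],[0,0,0,0,0,1,1],[0,0,0,0,0,0.3,1]]]'
python3 - <<'E'
from h import *
go([.4944,-.2998,.25])
c=cap("wrist","pics/w1.png"); np.savez("w1.npz",**c)
P=pts(c);print(P[240,320])
for a in [("bed+",box(P,.38,.66,-.38,-.2,.012,.1)),("post",box(P,.38,.7,-.38,-.2,.078,.1)),("anvil",box(P,.56,.62,-.38,-.2,.046,.062))]:
    if a[1].sum()>5: print(a[0],rect(P,a[1]))
E
```

```text
time_s: 1.7
tcp_pos: [0.3058, 0.708, 0.2478]
eef_rot: [179.9, -0.0, -57.6]
contact_force: [0.0, -0.2, 0.8]
gripper_width: 0.0877
gripper_force: 0.0
time_s: 2.5
tcp_pos: [0.527, 0.658, 0.2477]
eef_rot: [179.9, -0.0, -57.6]
contact_force: [-0.2, 0.3, 0.3]
gripper_width: 0.0875
gripper_force: 0.0
time_s: 3.3
tcp_pos: [0.6126, 0.522, 0.2487]
eef_rot: [-180.0, 0.0, -57.6]
contact_force: [-0.3, -0.4, -0.0]
gripper_width: 0.0877
gripper_force: 0.0
time_s: 4.1
tcp_pos: [0.6985, 0.387, 0.2486]
eef_rot: [-180.0, 0.0, -57.6]
contact_force: [-0.0, 0.5, -0.9]
gripper_width: 0.0877
gripper_force: 0.0
time_s: 4.9
tcp_pos: [0.7842, 0.2519, 0.2485]
eef_rot: [180.0, 0.0, -57.6]
contact_force: [0.6, 0.4, 0.2]
gripper_width: 0.0878
gripper_force: 0.0
time_s: 5.7
tcp_pos: [0.8268, 0.1849, 0.2484]
eef_rot: [180.0, -0.0, -77.8]
contact_force: [-0.5, -0.4, -0.1]
gripper_width: 0.0878
gripper_force: 0.0
time_s: 6.5
tcp_pos: [0.8267, 0.1851, 0.2485]
eef_rot: [180.0, -0.0, -109.7]
contact_force: [0.4, -0.2, 0.3]
gripper_width: 0.0876
gripper_force: 0.0
time_s: 7.3
tcp_pos: [0.8267, 0.1851, 0.2484]
eef_rot: [180.0, -0.0, -138.9]
contact_force: [-0.7, -0.4, 0.2]
gripper_width: 0.088
gripper_force: 0.0
t 7.3 tcp [0.8267 0.1851 0.2484] rot [ 1.8000e+02 -1.0000e-02 -1.3889e+02] F [-0.7 -0.4  0.2] w 0.088 g 0.0
units x,y,z: [28.46 -7.34 -0.08]
[8.55531556e-01 2.12326822e-01 4.65041630e-04]
```

View pics/w1.png

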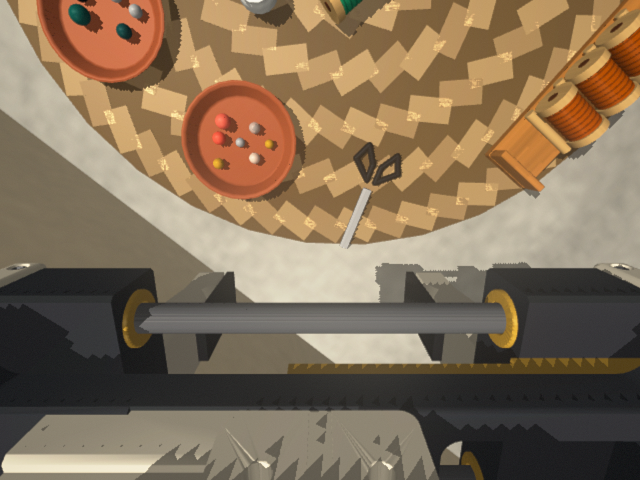

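I miscounted the turn rows, but this is harmless. The wrist view shows the dishes at top left, green cut off at the top edge (345,10) and the rack at right. The camera looks toward tool +x. I'll finish the turn and stop short of the caliper for a close look.

```bash
python3 -m pendant '[[[0,0,0,0,0,1,1],[0,0,0,0,0,1,1],[0,0,0,0,0,1,1],[0,0,0,0,0,1,1],[0,0,0,0,0,1,1],[0,0,0,0,0,1,1],[0,0,0,0,0,1,1],[0,0,0,0,0,1,1]]]'>/dev/null
python3 -m pendant '[[[0.6,-1,0,0,0,0,1],[0.6,-1,0,0,0,0,1],[0.6,-1,0,0,0,0,1],[0.6,-1,0,0,0,0,1],[0.6,-1,0,0,0,0,1],[0.6,-1,0,0,0,0,1],[0.6,-1,0,0,0,0,1],[0.6,-1,0,0,0,0,1]]]'>/dev/null
python3 -m pendant '[[[0.6,-1,0,0,0,0,1],[0.6,-1,0,0,0,0,1],[0.6,-1,0,0,0,0,1],[0.6,-1,0,0,0,0,1],[0.6,-1,0,0,0,0,1],[0.6,-1,0,0,0,0,1],[0.6,-1,0,0,0,0,1],[0.6,-1,0,0,0,0,1]]]'>/dev/null
python3 -m pendant '[[[0,-1,0,0,0,0,1],[0,-1,0,0,0,0,1],[0,-1,0,0,0,0,1],[0,-1,0,0,0,0,1],[0,-1,0,0,0,0,1],[0,0,0,0,0,0,1],[0,0,0,0,0,0,1],[0,0,0,0,0,0,1]]]'
python3 - <<'E'
from h import *
go([.4944,-.2998,.25])
c=cap("wrist","pics/w2.png"); np.savez("w2.npz",**c)
P=pts(c)
for a in [("bed",box(P,.38,.66,-.38,-.2,.012,.03)),("bed+",box(P,.38,.66,-.38,-.2,.012,.1)),("post",box(P,.38,.7,-.38,-.2,.078,.1)),("anvil",box(P,.56,.62,-.38,-.2,.046,.062)),("jaw",box(P,.51,.56,-.38,-.2,.046,.062))]:
    if a[1].sum()>5: print(a[0],rect(P,a[1]))
E
```

```text
time_s: 10.55
tcp_pos: [0.7041, -0.2594, 0.2484]
eef_rot: [180.0, -0.0, -170.8]
contact_force: [-0.2, 0.5, -0.7]
gripper_width: 0.0876
gripper_force: 0.0
t 10.55 tcp [ 0.7041 -0.2594  0.2484] rot [ 1.7999e+02 -1.0000e-02 -1.7077e+02] F [-0.2  0.5 -0.7] w 0.0876 g 0.0
units x,y,z: [10.67 -0.31 -0.08]
bed (array([ 576.3, -287. ]), array([87.5, 60.6]), 8.8, 4346, np.float64(0.03))
bed+ (array([ 563.4, -289. ]), array([113.6,  60.6]), 8.8, 8041, np.float64(0.0566))
anvil (array([ 582.9, -285.9]), array([59.5, 16.3]), -81.4, 1254, np.float64(0.0566))
jaw (array([ 528.8, -294. ]), array([59.5, 12.8]), -81.1, 1177, np.float64(0.056))
```

View pics/w2.png

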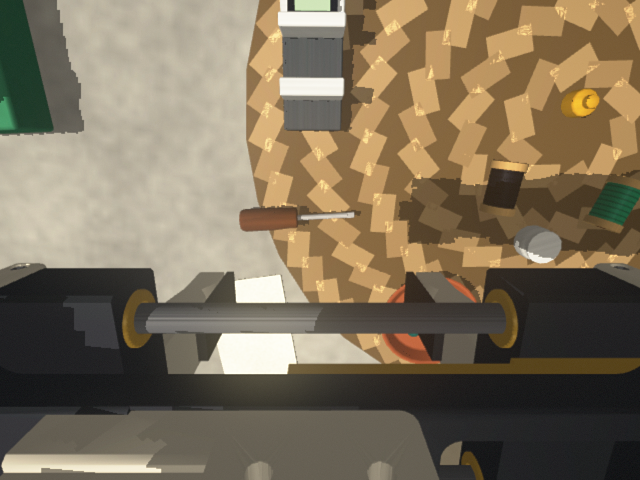

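Bed, anvil and jaw show at (310,60), and the fits agree with the top view: caliper yaw 8.9°, anvil (582.8,-286.1), post about (495,-299.8). Next I move over the post and check the height of the display box.

```bash
python3 - <<'E'
from h import *
c=load("top0.npz");P=pts(c)
m=box(P,.44,.55,-.35,-.24,.022,.1); u=np.array([np.cos(.155),np.sin(.155)]); q=P[m]; d=(q[:,:2]-[.4952,-.2998]); s=d@u; t=d@[-u[1],u[0]]
for a in range(-24,48,6):
    k=(s*1000>=a)&(s*1000<a+6); print(a,[ (b,round(q[k&(t*1000>=b)&(t*1000<b+12),2].max()*1000)) for b in range(-36,36,12) if (k&(t*1000>=b)&(t*1000<b+12)).any()])
E
python3 -m pendant '[[[1,-0.3,0,0,0,0,1],[1,0,0,0,0,0,1],[1,0,0,0,0,0,1],[1,0,0,0,0,0,1],[1,0,0,0,0,0,1],[1,0,0,0,0,0,1],[1,0,0,0,0,0,1],[1,0,0,0,0,0,1]]]' >/dev/null
python3 -m pendant '[[[1,0,0,0,0,0,1],[1,0,0,0,0,0,1],[0.65,0,0,0,0,0,1],[0,0,1,0,0,0,1],[0,0,1,0,0,0,1],[0,0,1,0,0,0,1],[0,0,1,0,0,0,1],[0,0,1,0,0,0,1]]]'
python3 - <<'E'
from h import *
go([.4952,-.2998,.073])
E
```

```text
-24 [(-24, 30), (-12, 22), (12, 22)]
-18 [(-36, 35), (-24, 37), (-12, 37), (0, 36), (12, 36), (24, 35)]
-12 [(-36, 34), (-12, 84), (0, 85), (12, 36), (24, 35)]
-6 [(-36, 36), (-12, 86), (0, 87), (12, 35), (24, 36)]
0 [(-36, 36), (-24, 33), (-12, 87), (0, 87), (12, 35), (24, 37)]
6 [(-36, 36), (-24, 39), (-12, 83), (0, 84), (12, 41), (24, 37)]
12 [(-36, 35), (-24, 41), (-12, 41), (0, 42), (12, 42), (24, 34)]
18 [(-36, 35), (-24, 40), (-12, 41), (0, 41), (12, 43), (24, 34)]
24 [(-36, 55), (-24, 56), (-12, 56), (0, 55), (12, 56), (24, 55)]
30 [(-36, 55), (-24, 55), (-12, 57), (0, 57), (12, 56), (24, 57)]
36 [(-36, 54), (-24, 57), (-12, 55), (0, 55), (12, 54), (24, 53)]
42 [(-24, 23), (12, 22)]
time_s: 12.2
tcp_pos: [0.4951, -0.2993, 0.1482]
eef_rot: [-180.0, 0.0, -170.7]
contact_force: [0.7, -0.0, 0.3]
gripper_width: 0.0878
gripper_force: 0.0
t 12.2 tcp [ 0.4951 -0.2993  0.1482] rot [-1.7998e+02  4.0000e-02 -1.7073e+02] F [ 0.7 -0.   0.3] w 0.0878 g 0.0
units x,y,z: [ 0.   -0.03  3.76]
```

```bash
python3 -m pendant '[[[0,0,1,0,0,0.1,1],[0,0,1,0,0,0,1],[0,0,1,0,0,0,1],[0,0,0.75,0,0,0,1],[0,0,0,0,0,0,-1],[0,0,0,0,0,0,-1],[0,0,0,0,0,0,-1],[0,0,0,0,0,0,-1]]]' 20
python3 -m pendant '[[[0.2,0,0,0,0,0,-1],[0.2,0,0,0,0,0,-1],[0.2,0,0,0,0,0,-1],[0.2,0,0,0,0,0,-1],[0.1,0,0,0,0,0,-1],[0.1,0,0,0,0,0,-1],[0,0,0,0,0,0,-1],[0,0,0,0,0,0,-1]]]'
```

```text
time_s: 13.0
tcp_pos: [0.4955, -0.2997, 0.0747]
eef_rot: [-180.0, 0.1, -171.2]
contact_force: [-0.9, 0.6, 0.2]
gripper_width: 0.0607
gripper_force: 0.0
time_s: 13.8
tcp_pos: [0.4751, -0.3027, 0.0736]
eef_rot: [-180.0, 0.0, -171.2]
contact_force: [-0.8, -0.2, 0.3]
gripper_width: 0.0015
gripper_force: 0.0
```

The fingers close slowly (about 65 mm/s), so I moved off before they gripped. I'll open, go back, and close with a wait.

```bash
python3 -m pendant '[[[0,0,0,0,0,0,0],[0,0,0,0,0,0,0],[0,0,0,0,0,0,0],[0,0,0,0,0,0,0],[0,0,0,0,0,0,0],[0,0,0,0,0,0,0],[0,0,0,0,0,0,0],[0,0,0,0,0,0,0]]]' 20
python3 -m pendant '[[[-0.5,0,0,0,0,0,0],[-0.5,0,0,0,0,0,0],[0,0,0,0,0,0,-1],[0,0,0,0,0,0,-1],[0,0,0,0,0,0,-1],[0,0,0,0,0,0,-1],[0,0,0,0,0,0,-1],[0,0,0,0,0,0,-1]]]'
python3 -m pendant '[[[0,0,0,0,0,0,-1],[0,0,0,0,0,0,-1],[0,0,0,0,0,0,-1],[0,0,0,0,0,0,-1],[0,0,0,0,0,0,-1],[0,0,0,0,0,0,-1],[0,0,0,0,0,0,-1],[0,0,0,0,0,0,-1]]]'
```

```text
time_s: 14.6
tcp_pos: [0.475, -0.3026, 0.0736]
eef_rot: [180.0, 0.0, -171.2]
contact_force: [1.3, 0.6, 0.5]
gripper_width: 0.0437
gripper_force: 0.0
time_s: 15.4
tcp_pos: [0.4947, -0.3003, 0.0735]
eef_rot: [-180.0, 0.0, -171.2]
contact_force: [0.9, -4.5, -3.4]
gripper_width: 0.0155
gripper_force: 20.0
time_s: 16.2
tcp_pos: [0.4947, -0.3003, 0.0735]
eef_rot: [-180.0, 0.0, -171.2]
contact_force: [0.6, -6.1, -2.9]
gripper_width: 0.0162
gripper_force: 20.0
```

```bash
python3 -m pendant '[[[0.2,-0.03,0,0,0,0,-1],[0.2,0,0,0,0,0,-1],[0.2,0,0,0,0,0,-1],[0.2,0,0,0,0,0,-1],[0.2,0,0,0,0,0,-1],[0.2,0,0,0,0,0,-1],[0.1,0,0,0,0,0,-1],[0,0,0,0,0,0,-1]]]'
python3 -m pendant '[[[0.05,0,0,0,0,0,-1],[0,0,0,0,0,0,-1],[0,0,0,0,0,0,-1],[0.05,0,0,0,0,0,-1],[0,0,0,0,0,0,-1],[0,0,0,0,0,0,-1],[0,0,0,0,0,0,-1],[0,0,0,0,0,0,-1]]]'
```

```text
time_s: 17.0
tcp_pos: [0.4685, -0.3043, 0.0735]
eef_rot: [180.0, -0.0, -171.2]
contact_force: [-1.0, -4.9, -2.6]
gripper_width: 0.0158
gripper_force: 20.0
time_s: 17.8
tcp_pos: [0.4673, -0.3045, 0.0735]
eef_rot: [-180.0, 0.0, -171.2]
contact_force: [2.5, -5.0, -5.3]
gripper_width: 0.0158
gripper_force: 20.0
```

```bash
python3 -m pendant '[[[0.05,0,0,0,0,0,-1],[0,0,0,0,0,0,-1],[0,0,0,0,0,0,-1],[0,0,0,0,0,0,-1],[0,0,0,0,0,0,-1],[0,0,0,0,0,0,-1],[0,0,0,0,0,0,-1],[0,0,0,0,0,0,-1]]]'
python3 -m pendant '[[[0.05,0,0,0,0,0,-1],[0,0,0,0,0,0,-1],[0,0,0,0,0,0,-1],[0,0,0,0,0,0,-1],[0,0,0,0,0,0,-1],[0,0,0,0,0,0,-1],[0,0,0,0,0,0,-1],[0,0,0,0,0,0,-1]]]'
```

```text
time_s: 18.6
tcp_pos: [0.4663, -0.3047, 0.0735]
eef_rot: [-180.0, 0.0, -171.2]
contact_force: [1.8, -4.7, -4.5]
gripper_width: 0.016
gripper_force: 20.0
time_s: 19.4
tcp_pos: [0.4657, -0.3048, 0.0735]
eef_rot: [-180.0, 0.0, -171.2]
contact_force: [3.8, -4.9, -6.5]
gripper_width: 0.0155
gripper_force: 20.0
```

```bash
python3 -m pendant '[[[0.1,0,0,0,0,0,-1],[0,0,0,0,0,0,-1],[0,0,0,0,0,0,-1],[0,0,0,0,0,0,-1],[0,0,0,0,0,0,-1],[0,0,0,0,0,0,-1],[0,0,0,0,0,0,-1],[0,0,0,0,0,0,-1]]]'
```

```text
time_s: 20.2
tcp_pos: [0.4656, -0.3048, 0.0736]
eef_rot: [-179.9, 0.2, -171.1]
contact_force: [9.4, -2.0, -10.6]
gripper_width: 0.016
gripper_force: 20.0
```

The jaw hits its stop at TCP x≈0.4656 (stiffness about 3 N/mm), so it is fully open. I'll relax, release, rise and look again.

```bash
python3 -m pendant '[[[-0.1,0,0,0,0,0,-1],[0,0,0,0,0,0,0.2],[0,0,0,0,0,0,0.2],[0,0,0,0,0,0,0.2],[0,0,0,0,0,0,0.2],[0,0,0,0,0,0,0.2],[0,0,1,0,0,0,1],[0,0,-1,0,0,0,1]]]' >/dev/null
```

```text
(no output)
```

I mistyped one row (a 20 mm dip, undone in the next row), so I'll check the state at once.

```bash
python3 - <<'E'
from h import *
go([.642,.0635,.235])
E
python3 -m pendant '[[[0,0,-1,0,0,0,1],[0,0,-1,0,0,0,1],[0,0,-1,0,0,0,1],[0,0,-1,0,0,0,1],[0,0,-1,0,0,0,1],[0,0,-1,0,0,0,1],[0,0,-1,0,0,0,1],[0,0,-1,0,0,0,1]]]'
python3 - <<'E'
from h import *
c=cap("top","pics/top1.png"); np.savez("top1.npz",**c); P=pts(c)
print("green",rect(P,box(P,.58,.69,.0,.13,.012,.05)))
print("black",rect(P,box(P,.58,.69,-.13,-.03,.012,.05)))
c=dict(np.load("w2.npz"));P=pts(c)
print("green",rect(P,box(P,.58,.69,.0,.13,.012,.05)))
print("black",rect(P,box(P,.58,.69,-.13,-.03,.012,.05)))
go([.642,.0635,.235])
E
```

```text
t 21.0 tcp [ 0.4647 -0.3048  0.0719] rot [ 1.7996e+02 -1.3000e-01 -1.7117e+02] F [-0.6  0.1  0.6] w 0.0632 g 0.0
units x,y,z: [-11.59  16.84  -8.16]
time_s: 21.8
tcp_pos: [0.4649, -0.3047, 0.2345]
eef_rot: [180.0, 0.0, -171.2]
contact_force: [0.6, 0.1, -0.0]
gripper_width: 0.0877
gripper_force: 0.0
green (array([659.8,  51.4]), array([107.3,  53.9]), -36.2, 522, np.float64(0.0399))
black (array([645. , -64.4]), array([56.8, 35.9]), 2.6, 497, np.float64(0.0383))
green (array([664. ,  49.6]), array([98.1, 57.4]), -36.5, 1987, np.float64(0.0373))
black (array([645.8, -64.6]), array([56.2, 34.6]), 2.6, 1811, np.float64(0.038))
t 21.85 tcp [ 0.4664 -0.3055  0.2381] rot [-179.83    0.22 -171.14] F [ 1.2 -1.   4.4] w 0.0877 g 0.0
units x,y,z: [-11.52  16.88   0.15]
```

No force, all fine. I'll fly to a viewpoint beside green, turning to yaw −100.7.

```bash
python3 -m pendant '[[[-0.63,1,0,0,0,0,1],[-0.63,1,0,0,0,0,1],[-0.63,1,0,0,0,0,1],[-0.63,1,0,0,0,0,1],[-0.63,1,0,0,0,0,1],[-0.63,1,0,0,0,0,1],[-0.63,1,0,0,0,0,1],[-0.63,1,0,0,0,0,1]]]' >/dev/null
python3 -m pendant '[[[-0.63,1,0,0,0,0,1],[-0.63,1,0,0,0,0,1],[-0.63,1,0,0,0,0,1],[-0.63,1,0,0,0,0,1],[-0.63,1,0,0,0,0,1],[-0.63,1,0,0,0,0,1],[-0.63,1,0,0,0,0,1],[-0.63,1,0,0,0,0,1]]]' >/dev/null
python3 -m pendant '[[[-0.63,1,0,0,0,0,1],[-0.63,1,0,0,0,0,1],[-0.63,1,0,0,0,0,1],[-0.63,1,0,0,0,0,1],[-0.63,1,0,0,0,0,1],[0,0.5,0,0,0,-0.6,1],[0,0,0,0,0,-1,1],[0,0,0,0,0,-1,1]]]' >/dev/null
python3 -m pendant '[[[0,0,0,0,0,-1,1],[0,0,0,0,0,-1,1],[0,0,0,0,0,-1,1],[0,0,0,0,0,-1,1],[0,0,0,0,0,-1,1],[0,0,0,0,0,-1,1],[0,0,0,0,0,-1,1],[0,0,0,0,0,-1,1]]]' >/dev/null
python3 -m pendant '[[[0,0,0,0,0,-1,1],[0,0,0,0,0,-1,1],[0,0,0,0,0,-1,1],[0,0,0,0,0,-1,1],[0,0,0,0,0,-1,1],[0,0,0,0,0,-1,1],[0,0,0,0,0,-1,1],[0,0,0,0,0,0,1]]]' >/dev/null
python3 - <<'E'
from h import *
c=dict(np.load("w2.npz"));P=pts(c);print("w2",rect(P,box(P,.58,.69,.025,.13,.012,.05)))
c=load("top1.npz");P=pts(c);print("top1",rect(P,box(P,.58,.69,.025,.13,.012,.05)))
c=cap("wrist","pics/w3.png"); P=pts(c);print("w3",rect(P,box(P,.58,.70,.025,.14,.012,.05)))
go([.642,.0635,.029])
E
```

```text
w2 (array([642.9,  64.2]), array([56.8, 37.2]), -9.2, 1951, np.float64(0.0373))
top1 (array([642.1,  64.1]), array([56.5, 35.4]), -10.6, 500, np.float64(0.0399))
w3 (array([642.9,  65.6]), array([55.9, 35.8]), -10.7, 2074, np.float64(0.0374))
t 25.9 tcp [0.6606 0.161  0.2335] rot [ 179.99   -0.   -100.82] F [ 0.4  0.2 -0.1] w 0.0874 g 0.0
units x,y,z: [ 4.96  0.   10.23]
```

The three views agree on green: (642.7, 64.5), axis −10.7°. Now the grasp.

```bash
python3 -m pendant '[[[1,0,0,0,0,0,1],[1,0,0,0,0,0,1],[1,0,0,0,0,0,1],[1,0,0,0,0,0,1],[0.9,0,0,0,0,0,1],[0,0,1,0,0,0,1],[0,0,1,0,0,0,1],[0,0,1,0,0,0,1]]]' >/dev/null
python3 -m pendant '[[[0,0,1,0,0,0,1],[0,0,1,0,0,0,1],[0,0,1,0,0,0,1],[0,0,1,0,0,0,1],[0,0,1,0,0,0,1],[0,0,1,0,0,0,1],[0,0,1,0,0,0,1],[0,0,0.2,0,0,0,1]]]'
python3 -m pendant '[[[0,0,0,0,0,0,-1],[0,0,0,0,0,0,-1],[0,0,0,0,0,0,-1],[0,0,0,0,0,0,-1],[0,0,0,0,0,0,-1],[0,0,0,0,0,0,-1],[0,0,0,0,0,0,-1],[0,0,0,0,0,0,-1]]]' 20
python3 -m pendant '[[[0,0,0,0,0,0,-1],[0,0,0,0,0,0,-1],[0,0,0,0,0,0,-1],[0,0,-1,0,0,0,-1],[0,0,-1,0,0,0,-1],[0,0,-1,0,0,0,-1],[0,0,-1,0,0,0,-1],[0,0,-1,0,0,0,-1]]]' 20
```

```text
time_s: 27.5
tcp_pos: [0.6408, 0.0629, 0.0273]
eef_rot: [179.8, -0.1, -100.8]
contact_force: [-0.5, -0.9, 0.4]
gripper_width: 0.0881
gripper_force: 0.0
time_s: 28.3
tcp_pos: [0.6428, 0.0646, 0.0303]
eef_rot: [-179.9, 0.0, -100.8]
contact_force: [-1.1, -0.6, 6.5]
gripper_width: 0.0559
gripper_force: 20.0
time_s: 29.1
tcp_pos: [0.642, 0.0644, 0.13]
eef_rot: [180.0, -0.0, -100.8]
contact_force: [-0.1, 0.6, -0.2]
gripper_width: 0.056
gripper_force: 20.0
```

Gripped (width 56 mm) and lifted. Turn to the caliper yaw and carry it over.

```bash
python3 -m pendant '[[[0,0,0,0,0,1,-1],[0,0,0,0,0,1,-1],[0,0,0,0,0,1,-1],[0,0,0,0,0,1,-1],[0,0,0,0,0,1,-1],[0,0,0,0,0,1,-1],[0,0,0,0,0,1,-1],[0,0,0,0,0,1,-1]]]' >/dev/null
python3 -m pendant '[[[0,0,0,0,0,1,-1],[0,0,0,0,0,1,-1],[0,0,0,0,0,1,-1],[0,0,0,0,0,1,-1],[0,0,0,0,0,1,-1],[0,0,0,0,0,1,-1],[0,0,0,0,0,1,-1],[0,0,0,0,0,1,-1]]]' >/dev/null
python3 -m pendant '[[[0,0,0,0,0,1,-1],[0,0,0,0,0,0.6,-1],[0.5,-1,0,0,0,0,-1],[0.5,-1,0,0,0,0,-1],[0.5,-1,0,0,0,0,-1],[0.5,-1,0,0,0,0,-1],[0.5,-1,0,0,0,0,-1],[0.5,-1,0,0,0,0,-1]]]'
python3 -m pendant '[[[0.5,-1,0,0,0,0,-1],[0.5,-1,0,0,0,0,-1],[0.5,-1,0,0,0,0,-1],[0.5,-1,0,0,0,0,-1],[0.5,-1,0,0,0,0,-1],[0.5,-1,0,0,0,0,-1],[0.5,-1,0,0,0,0,-1],[0.5,-1,0,0,0,0,-1]]]' 
python3 -m pendant '[[[0.4,-1,0,0,0,0,-1],[0.36,-1,0,0,0,0,-1],[0,-0.87,0,0,0,0,-1],[0,0,0,0,0,0,-1],[0,0,0,0,0,0,-1],[0,0,0,0,0,0,-1],[0,0,0,0,0,0,-1],[0,0,0,0,0,0,-1]]]'
python3 - <<'E'
from h import *
go([.5403,-.2928,.051])
E
```

```text
time_s: 31.5
tcp_pos: [0.6003, -0.0654, 0.1295]
eef_rot: [180.0, -0.0, -171.2]
contact_force: [0.3, -1.0, -0.6]
gripper_width: 0.0559
gripper_force: 20.0
time_s: 32.3
tcp_pos: [0.5454, -0.2355, 0.1295]
eef_rot: [180.0, -0.0, -171.2]
contact_force: [0.2, 0.1, -0.4]
gripper_width: 0.0556
gripper_force: 20.0
time_s: 33.1
tcp_pos: [0.5409, -0.2922, 0.1296]
eef_rot: [-180.0, 0.0, -171.1]
contact_force: [-0.5, -0.3, -0.5]
gripper_width: 0.0559
gripper_force: 20.0
t 33.1 tcp [ 0.5409 -0.2922  0.1296] rot [-180.      0.   -171.12] F [-0.5 -0.3 -0.5] w 0.0559 g 20.0
units x,y,z: [ 0.04 -0.02  3.93]
```

```bash
python3 -m pendant '[[[-0.3,0,0,0,0,0,-1],[0,0,0.9,0,0,0,-1],[0,0,0.9,0,0,0,-1],[0,0,0.9,0,0,0,-1],[0,0,0.7,0,0,0,-1],[0,0,0.3,0,0,0,-1],[0,0,0.15,0,0,0,-1],[0,0,0,0,0,0,-1]]]'
python3 - <<'E'
from h import *
go([.5403,-.2928,.051])
E
```

```text
time_s: 33.9
tcp_pos: [0.547, -0.2918, 0.0526]
eef_rot: [-180.0, -0.0, -171.2]
contact_force: [0.1, 0.3, -0.6]
gripper_width: 0.0561
gripper_force: 20.0
t 33.9 tcp [ 0.547  -0.2918  0.0526] rot [-179.99   -0.   -171.16] F [ 0.1  0.3 -0.6] w 0.0561 g 20.0
units x,y,z: [0.34 0.   0.08]
```

```bash
python3 -m pendant '[[[0,0,0.05,0,0,0,-1],[0,0,0.05,0,0,0,-1],[0,0,0,0,0,0,-1],[0,0,0,0,0,0,-1],[0,0,0,0,0,0,-1],[0,0,0,0,0,0,-1],[0,0,0,0,0,0,-1],[0,0,0,0,0,0,-1]]]' 
python3 -m pendant '[[[0,0,0.05,0,0,0,-1],[0,0,0,0,0,0,-1],[0,0,0,0,0,0,-1],[0,0,0,0,0,0,-1],[0,0,0,0,0,0,-1],[0,0,0,0,0,0,-1],[0,0,0,0,0,0,-1],[0,0,0,0,0,0,-1]]]'
```

```text
time_s: 34.7
tcp_pos: [0.5467, -0.2919, 0.0506]
eef_rot: [180.0, -0.0, -171.2]
contact_force: [0.5, 0.5, -0.2]
gripper_width: 0.0564
gripper_force: 20.0
time_s: 35.5
tcp_pos: [0.5468, -0.2919, 0.0503]
eef_rot: [-180.0, 0.0, -171.2]
contact_force: [-1.6, 1.7, 5.5]
gripper_width: 0.0559
gripper_force: 20.0
```

The spool touches the bed. I'll release it, rise, go above the post and check with the cameras.

```bash
python3 -m pendant '[[[0,0,0,0,0,0,1],[0,0,0,0,0,0,1],[0,0,0,0,0,0,1],[0,0,0,0,0,0,1],[0,0,0,0,0,0,1],[0,0,0,0,0,0,1],[0,0,-0.5,0,0,0,1],[0,0,-1,0,0,0,1]]]' 
python3 -m pendant '[[[0,0,-1,0,0,0,1],[0,0,-1,0,0,0,1],[0,0,-1,0,0,0,1],[0,0,-1,0,0,0,1],[1,0,0,0,0,0,1],[1,0,0,0,0,0,1],[1,0,0,0,0,0,1],[1.0,0,0,0,0,0,1]]]'
python3 - <<'E'
from h import *
for n in("top","scene"):
    c=cap(n,f"pics/{n}2.png");P=pts(c)
    print(n,"spool+",rect(P,box(P,.53,.565,-.34,-.24,.030,.06)))
    cv2.imwrite(f"pics/{n}2c.png",cv2.resize(c["frame"][190:340,420:520] if n=="top" else c["frame"][210:340,100:210],None,fx=4,fy=4,interpolation=2))
go([.4656,-.3048,.0735])
E
```

```text
time_s: 36.3
tcp_pos: [0.5457, -0.2916, 0.0789]
eef_rot: [179.9, -0.2, -171.2]
contact_force: [0.4, -0.5, 0.4]
gripper_width: 0.0877
gripper_force: 0.0
time_s: 37.1
tcp_pos: [0.467, -0.3042, 0.1604]
eef_rot: [-180.0, 0.0, -171.2]
contact_force: [-0.4, -0.6, 0.3]
gripper_width: 0.0877
gripper_force: 0.0Traceback (most recent call last):
  File "<stdin>", line 4, in <module>
  File "h.py", line 29, in rect
    return np.round(c,1),np.round(s,1),round((a+90)%180-90,1),int(m.sum()),P[m][:,2].max().round(4)
                                                                           ~~~~~~~~~~~~~^^
    return umr_maximum(a, axis, None, out, keepdims, initial, where)
ValueError: zero-size array to reduction operation maximum which has no identity
```

Run:
```python
from h import *
c=cap("scene","pics/scene2.png");P=pts(c)
cv2.imwrite("pics/scene2c.png",cv2.resize(c["frame"][200:330,90:220],None,fx=4,fy=4,interpolation=2))
m=box(P,.50,.575,-.35,-.24,.030,.06)
if m.any(): print(rect(P,m))
go([.4656,-.3048,.0735])
```

```text
(array([ 537.4, -295.8]), array([81.3, 59.5]), 7.7, 918, np.float64(0.0597))
t 37.2 tcp [ 0.4656 -0.3043  0.1606] rot [ 1.7999e+02  2.0000e-02 -1.7124e+02] F [-0.  -0.7  0.3] w 0.0875 g 0.0
units x,y,z: [ 0.01 -0.03  4.35]
```

View pics/scene2c.png

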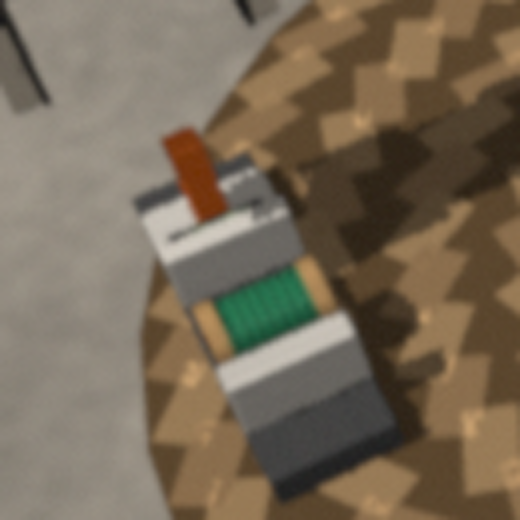

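Green (270,310) lies square on the bed near the anvil; the jaw is open and the post is at (195,175). Next I grip the post and slide shut.

```bash
python3 -m pendant '[[[0,0,1,0,0,0,0.2],[0,0,1,0,0,0,0],[0,0,1,0,0,0,0],[0,0,1,0,0,0,0],[0,0,0.35,0,0,0,0],[0,0,0,0,0,0,-1],[0,0,0,0,0,0,-1],[0,0,0,0,0,0,-1]]]' 15 >/dev/null
python3 -m pendant '[[[0,0,0,0,0,0,-1],[0,0,0,0,0,0,-1],[0,0,0,0,0,0,-1],[0,0,0,0,0,0,-1],[0,0,0,0,0,0,-1],[0,0,0,0,0,0,-1],[0,0,0,0,0,0,-1],[0,0,0,0,0,0,-1]]]'
python3 -m pendant '[[[-0.2,0,0,0,0,0,-1],[-0.2,0,0,0,0,0,-1],[-0.2,0,0,0,0,0,-1],[-0.2,0,0,0,0,0,-1],[-0.2,0,0,0,0,0,-1],[-0.2,0,0,0,0,0,-1],[-0.2,0,0,0,0,0,-1],[0,0,0,0,0,0,-1]]]'
python3 -m pendant '[[[-0.1,0,0,0,0,0,-1],[-0.1,0,0,0,0,0,-1],[0,0,0,0,0,0,-1],[0,0,0,0,0,0,-1],[0,0,0,0,0,0,-1],[0,0,0,0,0,0,-1],[0,0,0,0,0,0,-1],[0,0,0,0,0,0,-1]]]'
```

```text
time_s: 38.8
tcp_pos: [0.4681, -0.3044, 0.0733]
eef_rot: [-180.0, 0.1, -171.2]
contact_force: [-0.9, -0.4, 6.4]
gripper_width: 0.0159
gripper_force: 15.0
time_s: 39.6
tcp_pos: [0.4963, -0.3001, 0.0733]
eef_rot: [-179.9, 0.1, -171.2]
contact_force: [1.3, 0.1, 5.0]
gripper_width: 0.0159
gripper_force: 15.0
time_s: 40.4
tcp_pos: [0.4999, -0.2995, 0.0733]
eef_rot: [-179.9, 0.1, -171.2]
contact_force: [0.2, -0.4, 5.3]
gripper_width: 0.0163
gripper_force: 15.0
```

```bash
for i in 1; do python3 -m pendant '[[[-0.05,0,0,0,0,0,-1],[0,0,0,0,0,0,-1],[0,0,0,0,0,0,-1],[0,0,0,0,0,0,-1],[0,0,0,0,0,0,-1],[0,0,0,0,0,0,-1],[0,0,0,0,0,0,-1],[0,0,0,0,0,0,-1]]]'; done | grep -E "tcp|contact"
python3 -m pendant '[[[-0.05,0,0,0,0,0,-1],[0,0,0,0,0,0,-1],[0,0,0,0,0,0,-1],[0,0,0,0,0,0,-1],[0,0,0,0,0,0,-1],[0,0,0,0,0,0,-1],[0,0,0,0,0,0,-1],[0,0,0,0,0,0,-1]]]' | grep -E "tcp|contact"
```

```text
tcp_pos: [0.5007, -0.2994, 0.0733]
contact_force: [-1.2, -1.9, 5.4]
tcp_pos: [0.5017, -0.2993, 0.0733]
contact_force: [-0.6, -1.8, 6.3]
```

```bash
python3 -m pendant '[[[-0.05,0,0,0,0,0,-1],[0,0,0,0,0,0,-1],[0,0,0,0,0,0,-1],[0,0,0,0,0,0,-1],[0,0,0,0,0,0,-1],[0,0,0,0,0,0,-1],[0,0,0,0,0,0,-1],[0,0,0,0,0,0,-1]]]' | grep -E "tcp|contact"
python3 -m pendant '[[[-0.05,0,0,0,0,0,-1],[0,0,0,0,0,0,-1],[0,0,0,0,0,0,-1],[0,0,0,0,0,0,-1],[0,0,0,0,0,0,-1],[0,0,0,0,0,0,-1],[0,0,0,0,0,0,-1],[0,0,0,0,0,0,-1]]]' | grep -E "tcp|contact"
```

```text
tcp_pos: [0.5019, -0.2992, 0.0733]
contact_force: [-3.3, -1.9, 6.9]
tcp_pos: [0.502, -0.2992, 0.0733]
contact_force: [-5.6, -2.0, 8.8]
```

Contact. One more millimetre, hold about 1.6 s, then slide back to the stop.

```bash
python3 -m pendant '[[[-0.05,0,0,0,0,0,-1],[0,0,0,0,0,0,-1],[0,0,0,0,0,0,-1],[0,0,0,0,0,0,-1],[0,0,0,0,0,0,-1],[0,0,0,0,0,0,-1],[0,0,0,0,0,0,-1],[0,0,0,0,0,0,-1]]]' | grep -E "tcp|contact|width|grip"
python3 -m pendant '[[[0,0,0,0,0,0,-1],[0,0,0,0,0,0,-1],[0,0,0,0,0,0,-1],[0,0,0,0,0,0,-1],[0,0,0,0,0,0,-1],[0,0,0,0,0,0,-1],[0,0,0,0,0,0,-1],[0,0,0,0,0,0,-1]]]' | grep -E "tcp|contact|width|grip"
python3 -m pendant '[[[0,0,0,0,0,0,-1],[0,0,0,0,0,0,-1],[0,0,0,0,0,0,-1],[0,0,0,0,0,0,-1],[0.1,0,0,0,0,0,-1],[0.2,0,0,0,0,0,-1],[0.2,0,0,0,0,0,-1],[0.2,0,0,0,0,0,-1]]]' | grep -E "tcp|contact|width|grip"
python3 -m pendant '[[[0.2,0,0,0,0,0,-1],[0.2,0,0,0,0,0,-1],[0.2,0,0,0,0,0,-1],[0.2,0,0,0,0,0,-1],[0.2,0,0,0,0,0,-1],[0.1,0,0,0,0,0,-1],[0,0,0,0,0,0,-1],[0,0,0,0,0,0,-1]]]' | grep -E "tcp|contact"
```

```text
tcp_pos: [0.5021, -0.2992, 0.0732]
contact_force: [-8.6, -3.5, 11.4]
gripper_width: 0.0158
gripper_force: 15.0
tcp_pos: [0.5021, -0.2991, 0.0732]
contact_force: [-8.6, -3.5, 10.9]
gripper_width: 0.0162
gripper_force: 15.0
tcp_pos: [0.4912, -0.3009, 0.0732]
contact_force: [2.0, -0.3, 5.7]
gripper_width: 0.0158
gripper_force: 15.0
tcp_pos: [0.469, -0.3043, 0.0733]
contact_force: [0.7, -1.8, 7.8]
```

```bash
python3 -m pendant '[[[0.05,0,0,0,0,0,-1],[0,0,0,0,0,0,-1],[0,0,0,0,0,0,-1],[0.05,0,0,0,0,0,-1],[0,0,0,0,0,0,-1],[0,0,0,0,0,0,-1],[0,0,0,0,0,0,-1],[0,0,0,0,0,0,-1]]]' | grep -E "tcp|contact"
python3 -m pendant '[[[0.1,0,0,0,0,0,-1],[0,0,0,0,0,0,-1],[0,0,0,0,0,0,-1],[0,0,0,0,0,0,-1],[0,0,0,0,0,0,-1],[0,0,0,0,0,0,-1],[0,0,0,0,0,0,-1],[0,0,0,0,0,0,-1]]]' | grep -E "tcp|contact"
```

```text
tcp_pos: [0.4681, -0.3045, 0.0733]
contact_force: [4.3, -0.1, 6.3]
tcp_pos: [0.4679, -0.3045, 0.0733]
contact_force: [9.3, 2.0, 1.5]
```

```bash
python3 -m pendant '[[[-0.1,0,0,0,0,0,-1],[0,0,0,0,0,0,0.4],[0,0,0,0,0,0,0.4],[0,0,0,0,0,0,0.4],[0,0,0,0,0,0,0.4],[0,0,0,0,0,0,0.4],[0,0,0,0,0,0,1],[0,0,-1,0,0,0,1]]]' | grep -E "tcp|contact"
python3 -m pendant '[[[0,0,-1,0,0,0,1],[0,0,-1,0,0,0,1],[0,0,-1,0,0,0,1],[0,0,-1,0,0,0,1],[0,0,0,0,0,0,1],[0,0,0,0,0,0,1],[0,0,0,0,0,0,1],[0,0,0,0,0,0,1]]]' | grep -E "tcp|contact"
python3 - <<'E'
from h import *
def gm(f):
    h=cv2.cvtColor(f,cv2.COLOR_BGR2HSV); return (h[...,0]>60)&(h[...,0]<95)&(h[...,1]>90)
old=cv2.imread("pics/scene2.png")
c=cap("scene","pics/scene3.png");P=pts(c)
reg=box(P,.50,.60,-.36,-.22,.025,.07)
v,u=np.nonzero(gm(old)[220:330,100:210]);print("old px",u.mean(),v.mean())
m=gm(c["frame"])&reg; v,u=np.nonzero(m[220:330,100:210]);print("new px",u.mean(),v.mean()); print(rect(P,m),P[m].mean(0))
mp=box(P,.4,.6,-.36,-.22,.076,.095)
print("post",rect(P,mp) if mp.any() else None)
go([.5571,-.2901,.0505])
E
```

```text
tcp_pos: [0.4649, -0.3037, 0.0905]
contact_force: [0.0, -0.5, 0.8]
tcp_pos: [0.4662, -0.3041, 0.1716]
contact_force: [0.8, 0.1, 0.9]
old px 55.851851851851855 56.81481481481482
new px 57.12 59.025
(array([ 557.1, -291.5]), array([36.7, 25.3]), -80.6, 200, np.float64(0.0583)) [ 0.56029231 -0.290955    0.05373351]
post (array([ 467.6, -305.8]), array([20. , 15.2]), 8.9, 82, np.float64(0.0879))
t 50.05 tcp [ 0.4663 -0.3042  0.1718] rot [ 1.7996e+02 -7.0000e-02 -1.7118e+02] F [ 0.2  0.2 -0.8] w 0.0877 g 0.0
units x,y,z: [-4.6  -0.    6.06]
```

Green now sits against the anvil as expected. Regrasp it and carry it to the rack.

```bash
python3 -m pendant '[[[-1,0,0,0,0,0,1],[-1,0,0,0,0,0,1],[-1,0,0,0,0,0,1],[-1,0,0,0,0,0,1],[-0.6,0,0,0,0,0,1],[0,0,1,0,0,0,1],[0,0,1,0,0,0,1],[0,0,1,0,0,0,1]]]' | grep -E "tcp|contact"
python3 -m pendant '[[[0,0,1,0,0,0,1],[0,0,1,0,0,0,1],[0,0,1,0,0,0,1],[0,0,0,0,0,0,-1],[0,0,0,0,0,0,-1],[0,0,0,0,0,0,-1],[0,0,0,0,0,0,-1],[0,0,0,0,0,0,-1]]]' 20 | grep -E "tcp|contact"
python3 -m pendant '[[[0,0,0,0,0,0,-1],[0,0,0,0,0,0,-1],[0,0,0,0,0,0,-1],[0,0,-1,0,0,0,-1],[0,0,-1,0,0,0,-1],[0,0,-1,0,0,0,-1],[0,0,-1,0,0,0,-1],[0,0,-1,0,0,0,-1]]]' 20
python3 - <<'E'
from h import *
go([.545,.30,.15],-177.4)
E
```

```text
tcp_pos: [0.5573, -0.2901, 0.1115]
contact_force: [-0.0, 0.1, -0.6]
tcp_pos: [0.5581, -0.2903, 0.0536]
contact_force: [0.4, 0.9, 2.6]
time_s: 52.45
tcp_pos: [0.5572, -0.29, 0.1532]
eef_rot: [180.0, -0.0, -171.2]
contact_force: [-0.5, -0.5, -1.5]
gripper_width: 0.0561
gripper_force: 20.0
t 52.45 tcp [ 0.5572 -0.29    0.1532] rot [ 1.7998e+02 -2.0000e-02 -1.7119e+02] F [-0.5 -0.5 -1.5] w 0.0561 g 20.0
units x,y,z: [-0.73 29.5   0.16]
```

```bash
python3 -m pendant '[[[0,0,-0.5,0,0,0.8,-1],[0,0,-0.5,0,0,0.75,-1],[-0.2,1,0,0,0,0,-1],[-0.3,1,0,0,0,0,-1],[-0.3,1,0,0,0,0,-1],[-0.3,1,0,0,0,0,-1],[-0.3,1,0,0,0,0,-1],[-0.3,1,0,0,0,0,-1]]]' | grep -E "tcp|width"
python3 -m pendant '[[[-0.3,1,0,0,0,0,-1],[-0.3,1,0,0,0,0,-1],[-0.3,1,0,0,0,0,-1],[-0.3,1,0,0,0,0,-1],[-0.3,1,0,0,0,0,-1],[-0.3,1,0,0,0,0,-1],[-0.3,1,0,0,0,0,-1],[-0.3,1,0,0,0,0,-1]]]' | grep -E "tcp|width"
python3 -m pendant '[[[-0.3,1,0,0,0,0,-1],[-0.3,1,0,0,0,0,-1],[-0.3,1,0,0,0,0,-1],[-0.3,1,0,0,0,0,-1],[-0.3,1,0,0,0,0,-1],[-0.3,1,0,0,0,0,-1],[-0.3,1,0,0,0,0,-1],[-0.3,1,0,0,0,0,-1]]]' | grep -E "tcp|width"
python3 -m pendant '[[[-0.3,1,0,0,0,0,-1],[-0.3,1,0,0,0,0,-1],[-0.3,1,0,0,0,0,-1],[-0.3,1,0,0,0,0,-1],[0,1,0,0,0,0,-1],[0,1,0,0,0,0,-1],[0,1,0,0,0,0,-1],[0,1,0,0,0,0,-1]]]' | grep -E "tcp|width"
python3 - <<'E'
from h import *
go([.564,.309,.15])
c=cap("wrist","pics/w4.png"); np.savez("w4.npz",**c); P=pts(c)
np.set_printoptions(suppress=True)
print("rack",rect(P,box(P,.38,.68,.24,.38,.006,.06)))
print("bases",rect(P,box(P,.48,.61,.24,.38,.039,.06)))
for x0,x1 in((.565,.60),(.526,.561),(.487,.522)):
    m=box(P,x0,x1,.25,.36,.035,.06); print("base",rect(P,m),P[m][P[m][:,2]>np.percentile(P[m][:,2],80)].mean(0))
E
```

```text
tcp_pos: [0.5859, -0.1678, 0.1724]
gripper_width: 0.0559
tcp_pos: [0.6265, -0.0059, 0.1723]
gripper_width: 0.0561
tcp_pos: [0.6677, 0.1571, 0.1725]
gripper_width: 0.0556
tcp_pos: [0.6837, 0.3179, 0.1727]
gripper_width: 0.0561
t 55.65 tcp [0.6837 0.3179 0.1727] rot [ 180.      0.   -177.37] F [ 0.8  0.4 -0.8] w 0.0561 g 20.0
units x,y,z: [ 6.   -0.17  1.13]
rack (array([586. , 311.4]), array([143.7,  60.1]), 2.5, 14991, np.float64(0.0499))
bases (array([556.8, 310. ]), array([85.2, 56.1]), 2.6, 7022, np.float64(0.0499))
base (array([584.1, 311.3]), array([56.1, 33.3]), -87.4, 3202, np.float64(0.0499)) [0.58414329 0.31126288 0.04712712]
base (array([545.3, 309.6]), array([56. , 33.2]), -87.9, 3615, np.float64(0.0493)) [0.5453063  0.30923658 0.04711377]
base (array([518. , 308.4]), array([56.2,  8. ]), 90.0, 1186, np.float64(0.0465)) [0.51660195 0.30839065 0.04392676]
```

View pics/w4.png

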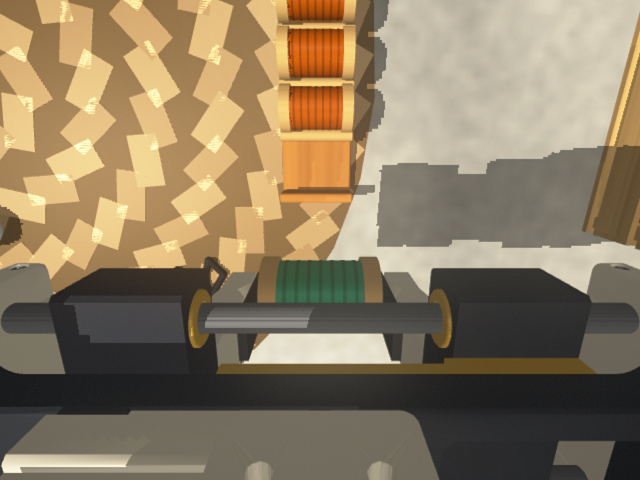

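Green is held squarely at (320,282). Rust spools: nearest is at world (584.1,311.2), the next at (545.3,309.5), rack yaw 2.6°. So the first gap is at (564.7,310.3) with z≈0.061. Lower in.

```bash
python3 -m pendant '[[[1,-0.11,0,0,0,0,-1],[1,0,0,0,0,0,-1],[1,0,0,0,0,0,-1],[1,0,0,0,0,0,-1],[1,0,0,0,0,0,-1],[0.96,0,0,0,0,0,-1],[0,0,1,0,0,0,-1],[0,0,1,0,0,0,-1]]]' | grep -E "tcp|width"
python3 -m pendant '[[[0,0,0.8,0,0,0,-1],[0,0,0.7,0,0,0,-1],[0,0,0.5,0,0,0,-1],[0,0,0.3,0,0,0,-1],[0,0,0.15,0,0,0,-1],[0,0,0,0,0,0,-1],[0,0,0,0,0,0,-1],[0,0,0,0,0,0,-1]]]'
python3 - <<'E'
from h import *
go([.5647,.3103,.076])
E
```

```text
tcp_pos: [0.5648, 0.3099, 0.1336]
gripper_width: 0.0559
time_s: 57.3
tcp_pos: [0.5653, 0.3088, 0.0842]
eef_rot: [180.0, 0.1, -177.4]
contact_force: [-0.0, -0.6, -1.1]
gripper_width: 0.056
gripper_force: 20.0
t 57.3 tcp [0.5653 0.3088 0.0842] rot [ 1.7996e+02  5.0000e-02 -1.7738e+02] F [-0.  -0.6 -1.1] w 0.056 g 20.0
units x,y,z: [0.03 0.08 0.41]
```

```bash
python3 -m pendant '[[[0,0.04,0.1,0,0,0,-1],[0,0,0.1,0,0,0,-1],[0,0,0.1,0,0,0,-1],[0,0,0,0,0,0,-1],[0,0,0,0,0,0,-1],[0,0,0,0,0,0,-1],[0,0,0,0,0,0,-1],[0,0,0,0,0,0,-1]]]' | grep -E "tcp|contact"
python3 -m pendant '[[[0,0,0.05,0,0,0,-1],[0,0,0,0,0,0,-1],[0,0,0,0,0,0,-1],[0,0,0,0,0,0,-1],[0,0,0,0,0,0,-1],[0,0,0,0,0,0,-1],[0,0,0,0,0,0,-1],[0,0,0,0,0,0,-1]]]' | grep -E "tcp|contact"
python3 -m pendant '[[[0,0,0.05,0,0,0,-1],[0,0,0,0,0,0,-1],[0,0,0,0,0,0,-1],[0,0,0,0,0,0,-1],[0,0,0,0,0,0,-1],[0,0,0,0,0,0,-1],[0,0,0,0,0,0,-1],[0,0,0,0,0,0,-1]]]' | grep -E "tcp|contact"
```

```text
tcp_pos: [0.565, 0.3094, 0.0776]
contact_force: [-0.5, -0.4, -0.5]
tcp_pos: [0.565, 0.3094, 0.0766]
contact_force: [-0.2, -0.1, -0.7]
tcp_pos: [0.5654, 0.3095, 0.076]
contact_force: [1.6, -2.3, 6.1]
```

Contact at the expected height. Release, rise, back off and look.

```bash
python3 -m pendant '[[[0,0,0,0,0,0,0.35],[0,0,0,0,0,0,0.4],[0,0,0,0,0,0,0.6],[0,0,0,0,0,0,0.8],[0,0,0,0,0,0,1],[0,0,0,0,0,0,1],[0,0,-0.5,0,0,0,1],[0,0,-1,0,0,0,1]]]' | grep -E "tcp|contact|width"
python3 -m pendant '[[[0,0,-1,0,0,0,1],[0,0,-1,0,0,0,1],[0,0,-1,0,0,0,1],[0,0,-1,0,0,0,1],[-1,0,0,0,0,0,1],[-1,0,0,0,0,0,1],[-1,0,0,0,0,0,1],[-1,0,0,0,0,0,1]]]' | grep -E "tcp|contact"
python3 -m pendant '[[[-1,0,0,0,0,0,1],[-1,0,0,0,0,0,1],[0,0,-1,0,0,0,1],[0,0,-1,0,0,0,1],[0,0,0,0,0,0,1],[0,0,0,0,0,0,1],[0,0,0,0,0,0,1],[0,0,0,0,0,0,1]]]' | grep -E "tcp|contact"
python3 - <<'E'
from h import *
go([.645,-.0645,.2])
c=cap("wrist","pics/w5.png"); P=pts(c)
print("green",rect(P,box(P,.54,.59,.26,.36,.062,.09)))
print("bases",rect(P,box(P,.48,.61,.24,.38,.039,.06)))
m=box(P,.585,.605,.25,.36,.035,.06); print("baseA",rect(P,m))
c=cap("top","pics/top3.png"); P=pts(c)
print("green",rect(P,box(P,.54,.59,.26,.36,.062,.09)))
print("black",rect(P,box(P,.58,.72,-.16,-.03,.012,.05)))
cv2.imwrite("pics/w5c.png",cv2.resize(cv2.imread("pics/w5.png")[:240,200:440],None,fx=2.4,fy=2.4))
E
```

```text
tcp_pos: [0.5642, 0.3087, 0.1048]
contact_force: [-0.1, -0.6, 0.7]
gripper_width: 0.0878
tcp_pos: [0.6456, 0.3131, 0.1867]
contact_force: [-0.6, -0.1, -0.0]
tcp_pos: [0.6844, 0.3147, 0.2249]
contact_force: [0.7, -0.2, 0.4]
t 62.1 tcp [0.6844 0.3147 0.2249] rot [-1.7997e+02 -6.0000e-02 -1.7738e+02] F [ 0.7 -0.2  0.4] w 0.0873 g 0.0
units x,y,z: [  2.84 -18.85   1.25]Traceback (most recent call last):
  File "<stdin>", line 4, in <module>
  File "h.py", line 29, in rect
    return np.round(c,1),np.round(s,1),round((a+90)%180-90,1),int(m.sum()),P[m][:,2].max().round(4)
                                                                           ~~~~~~~~~~~~~^^
    return umr_maximum(a, axis, None, out, keepdims, initial, where)
ValueError: zero-size array to reduction operation maximum which has no identity
```

Run:
```python
from h import *
cv2.imwrite("pics/w5.png",cv2.imread("pics/w5.png"))
c=cap("top","pics/top3.png"); P=pts(c); np.savez("top3.npz",**c)
m=box(P,.58,.72,-.16,-.03,.012,.05); print("black",rect(P,m) if m.any() else None)
m=box(P,.45,.64,.24,.38,.055,.1); print("high",rect(P,m) if m.any() else None)
```

```text
black (array([645. , -64.5]), array([56.7, 35.9]), 2.8, 494, np.float64(0.0383))
high (array([566.2, 261.4]), array([35.4, 33.9]), 88.2, 196, np.float64(0.0594))
```

View pics/w5.png

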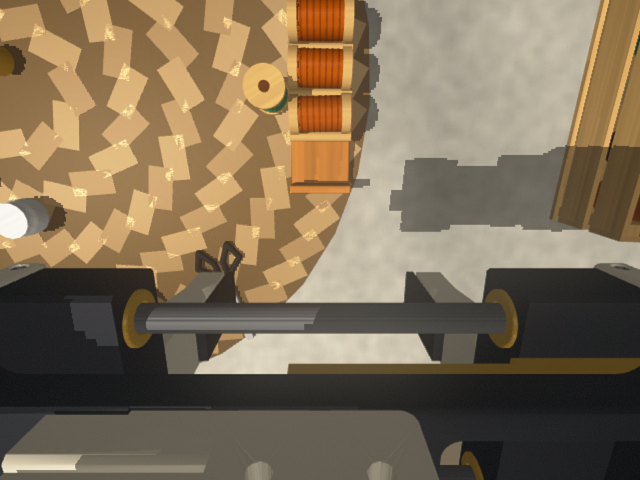

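The picture shows that green has not stayed: it stands upright beside the rack at (264,85), world about (566,262), and the rust row is undisturbed. I'll pick it up by its rim, tilt it, lay it on its side and regrasp it by the ends.

```bash
python3 -m pendant '[[[0,0,0,0,0,-1,1],[0,0,0,0,0,-1,1],[0,0,0,0,0,-1,1],[0,0,0,0,0,-1,1],[0,0,0,0,0,-1,1],[0,0,0,0,0,-1,1],[0,0,0,0,0,-1,1],[0,0,0,0,0,-1,1]]]' >/dev/null
python3 -m pendant '[[[0,0,0,0,0,-1,1],[0,0,0,0,0,-1,1],[0,0,0,0,0,-1,1],[0,0,0,0,0,-1,1],[0,0,0,0,0,-1,1],[0,0,0,0,0,-1,1],[0,0,0,0,0,-1,1],[0,0,0,0,0,-1,1]]]' >/dev/null
python3 -m pendant '[[[0,0,0,0,0,-1,1],[0,0,0,0,0,-1,1],[0,0,0,0,0,-1,1],[0,0,0,0,0,-1,1],[0,0,0,0,0,-1,1],[0,0,0,0,0,-0.85,1],[0,0,0,0,0,0,1],[0,0,0,0,0,0,1]]]'
python3 - <<'E'
from h import *
go([.5665,.262,.048])
c=cap("wrist","pics/w6.png"); np.savez("w6.npz",**c); P=pts(c)
m=box(P,.5,.64,.2,.283,.05,.07); print(rect(P,m) if m.any() else None)
c=cap("top"); P=pts(c); m=box(P,.5,.64,.2,.283,.05,.07); print(rect(P,m) if m.any() else None)
E
```

```text
time_s: 64.6
tcp_pos: [0.6848, 0.3148, 0.2253]
eef_rot: [180.0, -0.0, -90.1]
contact_force: [-0.1, -0.5, 0.3]
gripper_width: 0.0879
gripper_force: 0.0
t 64.6 tcp [0.6848 0.3148 0.2253] rot [ 1.7998e+02 -1.0000e-02 -9.0080e+01] F [-0.1 -0.5  0.3] w 0.0879 g 0.0
units x,y,z: [2.65 5.91 8.87]
(array([567.3, 262.6]), array([35.7, 35.7]), 66.7, 1333, np.float64(0.058))
(array([568.4, 265.8]), array([47.2, 35.2]), 67.8, 304, np.float64(0.0597))
```

```bash
python3 -m pendant '[[[0.6,1,0,0,0,0,1],[1,1,0,0,0,0,1],[1,1,0,0,0,0,1],[0,1,0,0,0,0,1],[0,1,0,0,0,0,1],[0,0.87,0,0,0,0,1],[0,0,1,0,0,0,1],[0,0,1,0,0,0,1]]]' >/dev/null
python3 -m pendant '[[[0,0,1,0,0,0,1],[0,0,1,0,0,0,1],[0,0,1,0,0,0,1],[0,0,1,0,0,0,1],[0,0,1,0,0,0,1],[0,0,1,0,0,0,1],[0,0,0.8,0,0,0,1],[0,0,0,0,0,0,0]]]' | grep -E "tcp|contact"
python3 -m pendant '[[[0,0,0,0,0,0,-1],[0,0,0,0,0,0,-1],[0,0,0,0,0,0,-1],[0,0,0,0,0,0,-1],[0,0,0,0,0,0,-1],[0,0,0,0,0,0,-1],[0,0,0,0,0,0,-1],[0,0,0,0,0,0,-1]]]' 20 
python3 -m pendant '[[[0,0,0,0,0,0,-1],[0,0,0,0,0,0,-1],[0,0,0,0,0,0,-1],[0,0,-1,0,0,0,-1],[0,0,-1,0,0,0,-1],[0,0,-1,0,0,0,-1],[0,0,-1,0,0,0,-1],[0,0,-1,0,0,0,-1]]]' 20
```

```text
tcp_pos: [0.5662, 0.2618, 0.0473]
contact_force: [-0.2, -0.1, -0.3]
time_s: 67.1
tcp_pos: [0.5675, 0.2629, 0.0498]
eef_rot: [-180.0, 0.0, -90.0]
contact_force: [-0.3, -0.3, 2.7]
gripper_width: 0.035
gripper_force: 20.0
time_s: 67.9
tcp_pos: [0.5672, 0.2627, 0.1498]
eef_rot: [180.0, -0.0, -90.0]
contact_force: [0.3, 0.3, -0.1]
gripper_width: 0.0353
gripper_force: 20.0
```

Held at the rim (width 35 mm). Carry it to clear mat, tilt 48°, then lower.

```bash
python3 -m pendant '[[[1,-0.8,0,0,0,0,-1],[1,-0.8,0,0,0,0,-1],[1,0,0,0,0,0,-1],[1,0,0,0,0,0,-1],[1,0,0,0,0,0,-1],[1,0,0,0,0,0,-1],[0.6,0,0,0,0,0,-1],[0,0,0,0,0,0,-1]]]' | grep -E "tcp|width"
python3 -m pendant '[[[0,0,0,0,1,0,-1],[0,0,0,0,1,0,-1],[0,0,0,0,1,0,-1],[0,0,0,0,1,0,-1],[0,0,0,0,1,0,-1],[0,0,0,0,1,0,-1],[0,0,0,0,1,0,-1],[0,0,0,0,1,0,-1]]]' | grep -E "tcp|width|rot"
python3 -m pendant '[[[0,0,0,0,1,0,-1],[0,0,0,0,1,0,-1],[0,0,0,0,1,0,-1],[0,0,0,0,1,0,-1],[0,0,0,0,0,0,-1],[0,0,0,0,0,0,-1],[0,0,0,0,0,0,-1],[0,0,0,0,0,0,-1]]]'
python3 - <<'E'
from h import *
s=r.get_state(); M=R.from_euler("xyz",s["eef_rot"],degrees=True).as_matrix(); print(M.round(3),s["joints"].round(0))
print((M.T@np.array([0,0,-(s["tcp_pos"][2]-.049)])/.02).round(2))
E
```

```text
tcp_pos: [0.5993, 0.129, 0.1497]
gripper_width: 0.0352
tcp_pos: [0.5997, 0.1317, 0.1498]
eef_rot: [-179.9, -32.1, -90.0]
gripper_width: 0.0352
time_s: 70.3
tcp_pos: [0.5997, 0.1307, 0.1503]
eef_rot: [-179.9, -47.9, -90.1]
contact_force: [-0.6, 0.5, -0.0]
gripper_width: 0.0353
gripper_force: 20.0
[[-0.001 -1.     0.001]
 [-0.671  0.    -0.742]
 [ 0.742 -0.001 -0.671]] [ 47.  34. -18.  31. -78. -65.]
[-3.76  0.01  3.4 ]
```

```bash
python3 -m pendant '[[[-0.8,0,0.7,0,0,0,-1],[-0.8,0,0.7,0,0,0,-1],[-0.8,0,0.7,0,0,0,-1],[-0.7,0,0.65,0,0,0,-1],[-0.4,0,0.4,0,0,0,-1],[-0.2,0,0.2,0,0,0,-1],[0,0,0,0,0,0,-1],[0,0,0,0,0,0,-1]]]' | grep -E "tcp|contact|width"
python3 -m pendant '[[[-0.07,0,0.07,0,0,0,-1],[0,0,0,0,0,0,-1],[0,0,0,0,0,0,-1],[0,0,0,0,0,0,-1],[0,0,0,0,0,0,-1],[0,0,0,0,0,0,-1],[0,0,0,0,0,0,-1],[0,0,0,0,0,0,-1]]]' | grep -E "tcp|contact"
```

```text
tcp_pos: [0.5998, 0.1308, 0.0503]
contact_force: [-0.1, 0.2, -0.8]
gripper_width: 0.0353
tcp_pos: [0.5995, 0.1305, 0.0477]
contact_force: [-0.3, 0.4, -0.3]
```

```bash
python3 -m pendant '[[[-0.07,0,0.07,0,0,0,-1],[0,0,0,0,0,0,-1],[0,0,0,0,0,0,-1],[0,0,0,0,0,0,0.1],[0,0,0,0,0,0,0.3],[0,0,0,0,0,0,0.6],[0,0,0,0,0,0,1],[0,0,0,0,0,0,1]]]' | grep -E "tcp|contact"
python3 -m pendant '[[[0,0,0,0,0,0,1],[0,0,0,0,0,0,1],[0,0,0,0,0,0,1],[0,0,0,0,0,0,1],[0.8,0,-0.7,0,0,0,1],[0.8,0,-0.7,0,0,0,1],[0.8,0,-0.7,0,0,0,1],[0.8,0,-0.7,0,0,0,1]]]' | grep -E "tcp|contact|width"
python3 -m pendant '[[[0.8,0,-0.7,0,0,0,1],[0.8,0,-0.7,0,0,0,1],[0,0,0,0,-1,0,1],[0,0,0,0,-1,0,1],[0,0,0,0,-1,0,1],[0,0,0,0,-1,0,1],[0,0,0,0,-1,0,1],[0,0,0,0,-1,0,1]]]' | grep -E "tcp|contact|rot"
python3 -m pendant '[[[0,0,0,0,-1,0,1],[0,0,0,0,-1,0,1],[0,0,0,0,-1,0,1],[0,0,0,0,-1,0,1],[0,0,0,0,-1,0,1],[0,0,0,0,-1,0,1],[-1,0,0,0,0,0,1],[-1,0,0,0,0,0,1]]]' | grep -E "tcp|contact|rot"
python3 -m pendant '[[[-1,0,0,0,0,0,1],[-1,0,0,0,0,0,1],[-1,0,0,0,0,0,1],[-1,0,0,0,0,0,1],[0,0,-1,0,0,0,1],[0,0,-1,0,0,0,1],[0,0,0,0,0,0,1],[0,0,0,0,0,0,1]]]' | grep -E "tcp|contact|rot"
python3 - <<'E'
from h import *
c=cap("wrist","pics/w7.png"); np.savez("w7.npz",**c); P=pts(c)
m=box(P,.5,.72,.02,.24,.012,.07); print(rect(P,m) if m.any() else None)
go([.6,.1,.2])
E
```

```text
tcp_pos: [0.5995, 0.1304, 0.0458]
contact_force: [0.2, -0.9, -0.5]
tcp_pos: [0.5994, 0.1291, 0.1316]
contact_force: [-0.2, 0.6, 0.1]
gripper_width: 0.088
tcp_pos: [0.5994, 0.1287, 0.1736]
eef_rot: [-180.0, -23.8, -90.0]
contact_force: [0.3, -0.2, -0.3]
tcp_pos: [0.5997, 0.1685, 0.1738]
eef_rot: [-180.0, -0.0, -90.1]
contact_force: [0.2, -0.4, -0.2]
tcp_pos: [0.5993, 0.2497, 0.2134]
eef_rot: [-180.0, 0.0, -89.9]
contact_force: [-0.8, -0.2, -0.5]
(array([599.4, 135. ]), array([56.4, 35.5]), 89.8, 2484, np.float64(0.0375))
t 75.95 tcp [0.599  0.2492 0.2127] rot [ 1.7996e+02 -1.0000e-02 -8.9960e+01] F [-0.9  0.1 -1. ] w 0.0876 g 0.0
units x,y,z: [ 7.46 -0.04  0.64]
```

View pics/w7.png

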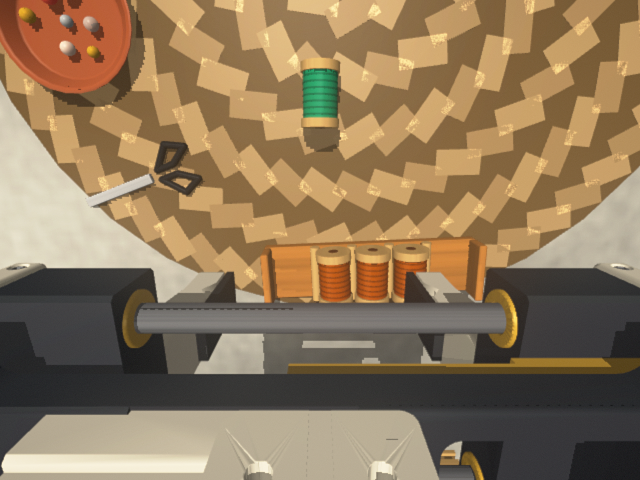

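Green lies at (320,92), world (599.4,135.0), axis along y. Regrasp it by its ends at yaw −180.

```bash
python3 -m pendant '[[[0,0,0,0,0,1,1],[0,0,0,0,0,1,1],[0,0,0,0,0,1,1],[0,0,0,0,0,1,1],[0,0,0,0,0,1,1],[0,0,0,0,0,1,1],[0,0,0,0,0,1,1],[0,0,0,0,0,1,1]]]' >/dev/null
python3 -m pendant '[[[0,0,0,0,0,1,1],[0,0,0,0,0,1,1],[0,0,0,0,0,1,1],[0,0,0,0,0,1,1],[0,0,0,0,0,1,1],[0,0,0,0,0,1,1],[0,0,0,0,0,1,1],[0,0,0,0,0,1,1]]]' >/dev/null
python3 -m pendant '[[[0,0,0,0,0,1,1],[0,0,0,0,0,1,1],[0,0,0,0,0,1,1],[0,0,0,0,0,1,1],[0,0,0,0,0,1,1],[0,0,0,0,0,1,1],[0,0,0,0,0,0.5,1],[0,-0.7,0,0,0,0,1]]]' >/dev/null
python3 -m pendant '[[[0,-1,0,0,0,0,1],[0,-1,0,0,0,0,1],[0,-1,0,0,0,0,1],[0,-1,0,0,0,0,1],[0,-1,0,0,0,0,1],[0,0,1,0,0,0,1],[0,0,1,0,0,0,1],[0,0,1,0,0,0,1]]]'
python3 - <<'E'
from h import *
go([.5994,.135,.029])
E
```

```text
time_s: 79.15
tcp_pos: [0.5997, 0.1331, 0.1531]
eef_rot: [180.0, 0.0, 180.0]
contact_force: [-0.3, 0.1, -0.2]
gripper_width: 0.0876
gripper_force: 0.0
t 79.15 tcp [0.5997 0.1331 0.1531] rot [1.7997e+02 5.0000e-02 1.7997e+02] F [-0.3  0.1 -0.2] w 0.0876 g 0.0
units x,y,z: [0.01 0.1  6.2 ]
```

```bash
python3 -m pendant '[[[0,0.1,1,0,0,0,1],[0,0,1,0,0,0,1],[0,0,1,0,0,0,1],[0,0,1,0,0,0,1],[0,0,1,0,0,0,1],[0,0,1,0,0,0,1],[0,0,0.2,0,0,0,1],[0,0,0,0,0,0,-1]]]' | grep -E "tcp|contact"
python3 -m pendant '[[[0,0,0,0,0,0,-1],[0,0,0,0,0,0,-1],[0,0,0,0,0,0,-1],[0,0,0,0,0,0,-1],[0,0,0,0,0,0,-1],[0,0,0,0,0,0,-1],[0,0,0,0,0,0,-1],[0,0,0,0,0,0,-1]]]' 20 | grep -E "tcp|contact|width"
python3 -m pendant '[[[0,0,-1,0,0,0,-1],[0,0,-1,0,0,0,-1],[0,0,-1,0,0,0,-1],[0,0,-1,0,0,0,-1],[0,0,-1,0,0,0,-1],[0,0,-1,0,0,-0.65,-1],[0,0,0,0,0,0,-1],[0,0,0,0,0,0,-1]]]' | grep -E "tcp|contact|width|rot"
python3 - <<'E'
from h import *
go([.5647,.3103,.085])
c=cap("wrist"); P=pts(c)
E
```

```text
tcp_pos: [0.5993, 0.1356, 0.029]
contact_force: [-0.6, -0.7, 0.2]
tcp_pos: [0.5998, 0.1367, 0.0301]
contact_force: [-1.7, -0.1, 6.1]
gripper_width: 0.0558
tcp_pos: [0.5993, 0.1367, 0.1493]
eef_rot: [180.0, 0.0, -177.4]
contact_force: [0.1, -1.2, -1.8]
gripper_width: 0.056
t 81.55 tcp [0.5993 0.1367 0.1493] rot [ 1.7996e+02  2.0000e-02 -1.7742e+02] F [ 0.1 -1.2 -1.8] w 0.056 g 20.0
units x,y,z: [1.34 8.75 3.22]
```

```bash
python3 -m pendant '[[[0.7,1,0,0,0,0,-1],[0.64,1,0,0,0,0,-1],[0,1,0,0,0,0,-1],[0,1,0,0,0,0,-1],[0,1,0,0,0,0,-1],[0,1,0,0,0,0,-1],[0,1,0,0,0,0,-1],[0,1,0,0,0,0,-1]]]' >/dev/null
python3 -m pendant '[[[0,0.75,0,0,0,0,-1],[0,0,0,0,0,0,-1],[0,0,1,0,0,0,-1],[0,0,1,0,0,0,-1],[0,0,0.7,0,0,0,-1],[0,0,0.5,0,0,0,-1],[0,0,0.25,0,0,0,-1],[0,0,0,0,0,0,-1]]]' | grep -E "tcp|contact|width|rot"
python3 - <<'E'
from h import *
go([.5647,.3103,.0735])
E
```

```text
tcp_pos: [0.5647, 0.3099, 0.0799]
eef_rot: [-180.0, -0.0, -177.4]
contact_force: [-0.2, -0.7, -0.4]
gripper_width: 0.0561
t 83.2 tcp [0.5647 0.3099 0.0799] rot [-1.7996e+02 -4.0000e-02 -1.7739e+02] F [-0.2 -0.7 -0.4] w 0.0561 g 20.0
units x,y,z: [-0.    0.02  0.32]
```

```bash
python3 -m pendant '[[[0,0,0.1,0,0,0,-1],[0,0,0.1,0,0,0,-1],[0,0,0,0,0,0,-1],[0,0,0,0,0,0,-1],[0,0,0,0,0,0,-1],[0,0,0,0,0,0,-1],[0,0,0,0,0,0,-1],[0,0,0,0,0,0,-1]]]' | grep -E "tcp|contact"
python3 -m pendant '[[[0,0,0.05,0,0,0,-1],[0,0,0,0,0,0,-1],[0,0,0,0,0,0,-1],[0,0,0,0,0,0,-1],[0,0,0.05,0,0,0,-1],[0,0,0,0,0,0,-1],[0,0,0,0,0,0,-1],[0,0,0,0,0,0,-1]]]' | grep -E "tcp|contact"
```

```text
tcp_pos: [0.5647, 0.3101, 0.0764]
contact_force: [-0.4, 0.8, -0.7]
tcp_pos: [0.5647, 0.3102, 0.0743]
contact_force: [0.4, -0.2, 0.3]
```

```bash
python3 -m pendant '[[[0,0,0.05,0,0,0,-1],[0,0,0,0,0,0,-1],[0,0,0,0,0,0,-1],[0,0,0,0,0,0,-1],[0,0,0,0,0,0,-1],[0,0,0,0,0,0,-1],[0,0,0,0,0,0,-1],[0,0,0,0,0,0,-1]]]' | grep -E "tcp|contact"
```

```text
tcp_pos: [0.5647, 0.3101, 0.0733]
contact_force: [-0.4, 0.7, -1.5]
```

```bash
python3 -m pendant '[[[0,0,0.05,0,0,0,-1],[0,0,0,0,0,0,-1],[0,0,0,0,0,0,-1],[0,0,0,0,0,0,-1],[0,0,0,0,0,0,-1],[0,0,0,0,0,0,-1],[0,0,0,0,0,0,-1],[0,0,0,0,0,0,-1]]]' | grep -E "tcp|contact"
```

```text
tcp_pos: [0.565, 0.3103, 0.0727]
contact_force: [1.5, -0.3, 5.0]
```

Seated at 0.0727. I'll release gently, rise straight and look at once.

```bash
python3 -m pendant '[[[0,0,0,0,0,0,0.36],[0,0,0,0,0,0,0.36],[0,0,0,0,0,0,0.36],[0,0,0,0,0,0,0.5],[0,0,0,0,0,0,0.6],[0,0,0,0,0,0,0.8],[0,0,0,0,0,0,1],[0,0,0,0,0,0,1]]]' | grep -E "tcp|contact|width"
python3 -m pendant '[[[0,0,0,0,0,0,1],[0,0,0,0,0,0,1],[0,0,-0.4,0,0,0,1],[0,0,-0.8,0,0,0,1],[0,0,-1,0,0,0,1],[0,0,-1,0,0,0,1],[0,0,-1,0,0,0,1],[0,0,-1,0,0,0,1]]]' | grep -E "tcp|contact|width"
python3 -m pendant '[[[-1,0,0,0,0,0,1],[-1,0,0,0,0,0,1],[-1,0,0,0,0,0,1],[-1,0,0,0,0,0,1],[-1,0,0,0,0,0,1],[-1,0,0,0,0,0,1],[0,0,0,0,0,0,1],[0,0,0,0,0,0,1]]]' | grep -E "tcp|contact|width"
python3 - <<'E'
from h import *
c=cap("wrist","pics/w8.png"); np.savez("w8.npz",**c); P=pts(c)
for b in (box(P,.53,.60,.2,.38,.062,.1),box(P,.48,.61,.2,.38,.036,.055)): print(rect(P,b) if b.any() else None)
c=cap("top","pics/top4.png"); P=pts(c)
for b in (box(P,.53,.60,.2,.38,.062,.1),box(P,.58,.72,-.16,-.03,.012,.05)): print(rect(P,b) if b.any() else None)
go([.645,-.0645,.2])
E
```

```text
tcp_pos: [0.5647, 0.3102, 0.0723]
contact_force: [-0.0, 0.0, -0.1]
gripper_width: 0.0859
tcp_pos: [0.5647, 0.3101, 0.1779]
contact_force: [-0.5, 0.7, 1.0]
gripper_width: 0.0876
tcp_pos: [0.6846, 0.3154, 0.1762]
contact_force: [-0.7, 1.3, 0.5]
gripper_width: 0.0879
(array([564.7, 311.1]), array([56.3, 36. ]), -86.8, 4499, np.float64(0.0807))
(array([557.7, 309.9]), array([87.5, 56.3]), 2.5, 4718, np.float64(0.0546))
(array([563.8, 309.9]), array([57.4, 35.4]), -87.1, 581, np.float64(0.0801))
(array([645. , -64.1]), array([56.5, 35.7]), 2.1, 495, np.float64(0.0389))
t 88.9 tcp [0.6841 0.3156 0.1767] rot [ 180.     -0.   -177.37] F [ 0.1  0.4 -0.6] w 0.0874 g 0.0
units x,y,z: [  2.82 -18.9   -1.17]
```

Green is seated flush (564.7,311.1,87°). Black is still at (645.3,−64.4), axis 2.6°. I'll go to a viewpoint beside it.

```bash
python3 -m pendant '[[[0.3,-1,0,0,0,0,1],[0.3,-1,0,0,0,0,1],[0.3,-1,0,0,0,0,1],[0.3,-1,0,0,0,0,1],[0.3,-1,0,0,0,0,1],[0.3,-1,0,0,0,0,1],[0.3,-1,0,0,0,0,1],[0.3,-1,0,0,0,0,1]]]' >/dev/null
python3 -m pendant '[[[0.2,-1,0,0,0,0,1],[0,-1,0,0,0,0,1],[0,-1,0,0,0,0,1],[0,-1,0,0,0,0,1],[0,-1,0,0,0,0,1],[0,-0.8,0,0,0,0,1],[0,0,-1,0,0,-1,1],[0,0,-1,0,0,-1,1]]]' >/dev/null
python3 -m pendant '[[[0,0,0,0,0,-1,1],[0,0,0,0,0,-1,1],[0,0,0,0,0,-1,1],[0,0,0,0,0,-1,1],[0,0,0,0,0,-1,1],[0,0,0,0,0,-1,1],[0,0,0,0,0,-1,1],[0,0,0,0,0,-1,1]]]' >/dev/null
python3 -m pendant '[[[0,0,0,0,0,-1,1],[0,0,0,0,0,-1,1],[0,0,0,0,0,-1,1],[0,0,0,0,0,-1,1],[0,0,0,0,0,-1,1],[0,0,0,0,0,-1,1],[0,0,0,0,0,-1,1],[0,0,0,0,0,-1,1]]]' >/dev/null
python3 -m pendant '[[[0,0,0,0,0,-1,1],[0,0,0,0,0,-1,1],[0,0,0,0,0,-1,1],[0,0,0,0,0,-1,1],[0,0,0,0,0,-0.5,1],[0,0,0,0,0,0,1],[0,0,0,0,0,0,1],[0,0,0,0,0,0,1]]]' | grep -E "tcp|rot"
python3 - <<'E'
from h import *
c=cap("wrist","pics/w9.png"); P=pts(c)
m=box(P,.56,.72,-.16,-.03,.012,.05); print(rect(P,m) if m.any() else None)
go([.6455,-.0644,.029])
E
```

```text
tcp_pos: [0.6453, 0.0373, 0.2162]
eef_rot: [180.0, -0.0, -87.4]
(array([645.7, -62.8]), array([56.1, 35.3]), 2.6, 2328, np.float64(0.0371))
t 92.95 tcp [0.6453 0.0374 0.2163] rot [179.99  -0.   -87.42] F [ 0.7 -0.1 -0.1] w 0.0872 g 0.0
units x,y,z: [5.08 0.22 9.36]
```

```bash
python3 -m pendant '[[[1,0.2,0,0,0,0,1],[1,0,0,0,0,0,1],[1,0,0,0,0,0,1],[1,0,0,0,0,0,1],[1,0,0,0,0,0,1],[0,0,1,0,0,0,1],[0,0,1,0,0,0,1],[0,0,1,0,0,0,1]]]' >/dev/null
python3 -m pendant '[[[0,0,1,0,0,0,1],[0,0,1,0,0,0,1],[0,0,1,0,0,0,1],[0,0,1,0,0,0,1],[0,0,1,0,0,0,1],[0,0,1,0,0,0,1],[0,0,0.35,0,0,0,1],[0,0,0,0,0,0,1]]]' | grep -E "tcp|contact"
python3 -m pendant '[[[0,0,0,0,0,0,-1],[0,0,0,0,0,0,-1],[0,0,0,0,0,0,-1],[0,0,0,0,0,0,-1],[0,0,0,0,0,0,-1],[0,0,0,0,0,0,-1],[0,0,0,0,0,0,-1],[0,0,0,0,0,0,-1]]]' 20 | grep -E "tcp|contact|width"
python3 -m pendant '[[[0,0,-1,0,0,0,-1],[0,0,-1,0,0,0,-1],[0,0,-1,0,0,0,-1],[0,0,-1,0,0,0,-1],[0,0,-1,0,0,0,-1],[0,0,0,0,0,1,-1],[0,0,0,0,0,1,-1],[0,0,0,0,0,1,-1]]]' | grep -E "tcp|contact|width"
python3 -m pendant '[[[0,0,0,0,0,1,-1],[0,0,0,0,0,1,-1],[0,0,0,0,0,1,-1],[0,0,0,0,0,1,-1],[0,0,0,0,0,1,-1],[0,0,0,0,0,1,-1],[0,0,0,0,0,1,-1],[0,0,0,0,0,1,-1]]]' >/dev/null
python3 -m pendant '[[[0,0,0,0,0,1,-1],[0,0,0,0,0,1,-1],[0,0,0,0,0,1,-1],[0,0,0,0,0,1,-1],[0,0,0,0,0,1,-1],[0,0,0,0,0,1,-1],[0,0,0,0,0,1,-1],[0,0,0,0,0,1,-1]]]' >/dev/null
python3 -m pendant '[[[0,0,0,0,0,1,-1],[0,0,0,0,0,0.93,-1],[0,0,0,0,0,0,-1],[0,0,0,0,0,0,-1],[0,0,0,0,0,0,-1],[0,0,0,0,0,0,-1],[0,0,0,0,0,0,-1],[0,0,0,0,0,0,-1]]]' | grep -E "tcp|contact|width|rot"
python3 - <<'E'
from h import *
go([.5482,-.2916,.051])
E
```

```text
tcp_pos: [0.6451, -0.0631, 0.0284]
contact_force: [0.7, -0.3, 0.4]
tcp_pos: [0.6461, -0.0625, 0.0298]
contact_force: [-1.7, 0.3, 5.3]
gripper_width: 0.0561
tcp_pos: [0.6456, -0.0625, 0.129]
contact_force: [0.0, -0.2, -0.4]
gripper_width: 0.0557
tcp_pos: [0.6459, -0.0625, 0.1293]
eef_rot: [180.0, 0.0, -171.1]
contact_force: [1.1, -0.4, 0.0]
gripper_width: 0.056
t 98.55 tcp [ 0.6459 -0.0625  0.1293] rot [ 180.      0.   -171.08] F [ 1.1 -0.4  0. ] w 0.056 g 20.0
units x,y,z: [  6.6  -10.56   3.92]
```

```bash
python3 -m pendant '[[[0.6,-1,0,0,0,0,-1],[0.6,-1,0,0,0,0,-1],[0.6,-1,0,0,0,0,-1],[0.6,-1,0,0,0,0,-1],[0.6,-1,0,0,0,0,-1],[0.6,-1,0,0,0,0,-1],[0.6,-1,0,0,0,0,-1],[0.6,-1,0,0,0,0,-1]]]' >/dev/null
python3 -m pendant '[[[0.6,-1,0,0,0,0,-1],[0.6,-1,0,0,0,0,-1],[0.6,-0.56,0,0,0,0,-1],[0,0,0,0,0,0,-1],[0,0,1,0,0,0,-1],[0,0,1,0,0,0,-1],[0,0,1,0,0,0,-1],[0,0,0.6,0,0,0,-1]]]' | grep -E "tcp|contact|width"
python3 -m pendant '[[[0,0,0.2,0,0,0,-1],[0,0,0,0,0,0,-1],[0,0,0,0,0,0,-1],[0,0,0,0,0,0,-1],[0,0,0,0,0,0,-1],[0,0,0,0,0,0,-1],[0,0,0,0,0,0,-1],[0,0,0,0,0,0,-1]]]' | grep -E "tcp|contact|width"
python3 -m pendant '[[[0,0,0.07,0,0,0,-1],[0,0,0,0,0,0,-1],[0,0,0,0,0,0,-1],[0,0,0,0,0,0,-1],[0,0,0,0,0,0,-1],[0,0,0,0,0,0,-1],[0,0,0,0,0,0,-1],[0,0,0,0,0,0,-1]]]' | grep -E "tcp|contact|width"
```

```text
tcp_pos: [0.5476, -0.2908, 0.0559]
contact_force: [-0.9, -0.6, -0.5]
gripper_width: 0.0559
tcp_pos: [0.5481, -0.2916, 0.0535]
contact_force: [-0.2, 0.2, 0.2]
gripper_width: 0.0559
tcp_pos: [0.5481, -0.2916, 0.052]
contact_force: [-0.4, 0.5, -0.7]
gripper_width: 0.0562
```

```bash
python3 -m pendant '[[[0,0,0.07,0,0,0,-1],[0,0,0,0,0,0,-1],[0,0,0,0,0,0,-1],[0,0,0,0,0,0,-1],[0,0,0,0,0,0,-1],[0,0,0,0,0,0,-1],[0,0,0,0,0,0,-1],[0,0,0,0,0,0,-1]]]' | grep -E "tcp|contact|width"
python3 -m pendant '[[[0,0,0.04,0,0,0,-1],[0,0,0,0,0,0,-1],[0,0,0,0,0,0,-1],[0,0,0,0,0,0,-1],[0,0,0,0,0,0,-1],[0,0,0,0,0,0,-1],[0,0,0,0,0,0,-1],[0,0,0,0,0,0,-1]]]' | grep -E "tcp|contact|width"
```

```text
tcp_pos: [0.5481, -0.2916, 0.0505]
contact_force: [-0.5, -0.4, -1.4]
gripper_width: 0.0555
tcp_pos: [0.5482, -0.2916, 0.0498]
contact_force: [0.8, 0.1, 2.2]
gripper_width: 0.0557
```

```bash
python3 -m pendant '[[[0,0,0,0,0,0,0.36],[0,0,0,0,0,0,0.5],[0,0,0,0,0,0,0.7],[0,0,0,0,0,0,1],[0,0,0,0,0,0,1],[0,0,0,0,0,0,1],[0,0,-0.5,0,0,0,1],[0,0,-1,0,0,0,1]]]' | grep -E "tcp|contact|width"
python3 -m pendant '[[[0,0,-1,0,0,0,1],[0,0,-1,0,0,0,1],[0,0,-1,0,0,0,1],[0,0,-1,0,0,0,1],[1,0,0,0,0,0,1],[1,0,0,0,0,0,1],[1,0,0,0,0,0,1],[1,0,0,0,0,0,1]]]' >/dev/null
python3 - <<'E'
from h import *
c=cap("scene","pics/scene5.png");P=pts(c)
cv2.imwrite("pics/scene5c.png",cv2.resize(c["frame"][200:330,90:220],None,fx=4,fy=4,interpolation=2))
go([.4668,-.3043,.0735])
E
```

```text
tcp_pos: [0.5471, -0.2913, 0.0791]
contact_force: [0.2, 0.4, 0.6]
gripper_width: 0.0872
t 105.0 tcp [ 0.4655 -0.304   0.1605] rot [ 1.7996e+02 -2.0000e-02 -1.7115e+02] F [-4.1  1.1 -2.2] w 0.0875 g 0.0
units x,y,z: [-0.06 -0.02  4.35]
```

View pics/scene5c.png

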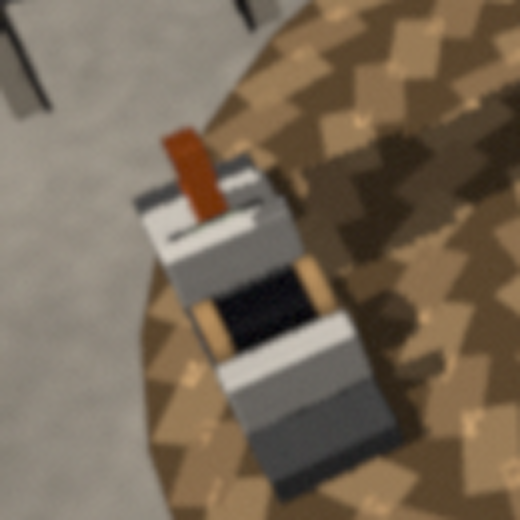

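Black (265,305) lies square, and the jaw is open with its post at (195,175). Grip the post and slide.

```bash
python3 -m pendant '[[[0,0,1,0,0,0,0.2],[0,0,1,0,0,0,0],[0,0,1,0,0,0,0],[0,0,1,0,0,0,0],[0,0,0.35,0,0,0,0],[0,0,0,0,0,0,-1],[0,0,0,0,0,0,-1],[0,0,0,0,0,0,-1]]]' 15 >/dev/null
python3 -m pendant '[[[0,0,0,0,0,0,-1],[0,0,0,0,0,0,-1],[0,0,0,0,0,0,-1],[0,0,0,0,0,0,-1],[0,0,0,0,0,0,-1],[0,0,0,0,0,0,-1],[0,0,0,0,0,0,-1],[0,0,0,0,0,0,-1]]]'
python3 -m pendant '[[[-0.2,0,0,0,0,0,-1],[-0.2,0,0,0,0,0,-1],[-0.2,0,0,0,0,0,-1],[-0.2,0,0,0,0,0,-1],[-0.2,0,0,0,0,0,-1],[-0.2,0,0,0,0,0,-1],[-0.2,0,0,0,0,0,-1],[0,0,0,0,0,0,-1]]]' | grep -E "tcp|contact|width"
python3 -m pendant '[[[-0.1,0,0,0,0,0,-1],[-0.1,0,0,0,0,0,-1],[0,0,0,0,0,0,-1],[0,0,0,0,0,0,-1],[0,0,0,0,0,0,-1],[0,0,0,0,0,0,-1],[0,0,0,0,0,0,-1],[0,0,0,0,0,0,-1]]]' | grep -E "tcp|contact|width"
python3 -m pendant '[[[-0.05,0,0,0,0,0,-1],[0,0,0,0,0,0,-1],[0,0,0,0,0,0,-1],[0,0,0,0,0,0,-1],[0,0,0,0,0,0,-1],[0,0,0,0,0,0,-1],[0,0,0,0,0,0,-1],[0,0,0,0,0,0,-1]]]'  | grep -E "tcp|contact"
```

```text
time_s: 106.6
tcp_pos: [0.4695, -0.3042, 0.0735]
eef_rot: [-180.0, 0.1, -171.1]
contact_force: [-0.9, 1.4, 5.7]
gripper_width: 0.0161
gripper_force: 15.0
tcp_pos: [0.4977, -0.2999, 0.0735]
contact_force: [0.6, 0.5, 4.8]
gripper_width: 0.0161
tcp_pos: [0.5013, -0.2993, 0.0735]
contact_force: [0.7, 0.4, 4.8]
gripper_width: 0.0157
tcp_pos: [0.5021, -0.2992, 0.0735]
contact_force: [-0.6, -0.9, 4.9]
```

```bash
python3 -m pendant '[[[-0.05,0,0,0,0,0,-1],[0,0,0,0,0,0,-1],[0,0,0,0,0,0,-1],[0,0,0,0,0,0,-1],[-0.05,0,0,0,0,0,-1],[0,0,0,0,0,0,-1],[0,0,0,0,0,0,-1],[0,0,0,0,0,0,-1]]]'  | grep -E "tcp|contact"
python3 -m pendant '[[[-0.05,0,0,0,0,0,-1],[0,0,0,0,0,0,-1],[0,0,0,0,0,0,-1],[0,0,0,0,0,0,-1],[0,0,0,0,0,0,-1],[0,0,0,0,0,0,-1],[0,0,0,0,0,0,-1],[0,0,0,0,0,0,-1]]]'  | grep -E "tcp|contact"
```

```text
tcp_pos: [0.5033, -0.299, 0.0735]
contact_force: [-3.8, -1.2, 7.4]
tcp_pos: [0.5034, -0.299, 0.0734]
contact_force: [-6.2, -2.7, 9.2]
```

```bash
python3 -m pendant '[[[-0.04,0,0,0,0,0,-1],[0,0,0,0,0,0,-1],[0,0,0,0,0,0,-1],[0,0,0,0,0,0,-1],[0,0,0,0,0,0,-1],[0,0,0,0,0,0,-1],[0,0,0,0,0,0,-1],[0,0,0,0,0,0,-1]]]' | grep -E "tcp|contact|width|grip"
python3 -m pendant '[[[0,0,0,0,0,0,-1],[0,0,0,0,0,0,-1],[0,0,0,0,0,0,-1],[0,0,0,0,0,0,-1],[0,0,0,0,0,0,-1],[0,0,0,0,0,0,-1],[0,0,0,0,0,0,-1],[0,0,0,0,0,0,-1]]]' | grep -E "tcp|contact|width|grip"
python3 -m pendant '[[[0,0,0,0,0,0,-1],[0,0,0,0,0,0,-1],[0,0,0,0,0,0,-1],[0,0,0,0,0,0,-1],[0.1,0,0,0,0,0,-1],[0.2,0,0,0,0,0,-1],[0.2,0,0,0,0,0,-1],[0.2,0,0,0,0,0,-1]]]' | grep -E "tcp|contact|width|grip"
python3 -m pendant '[[[0.2,0,0,0,0,0,-1],[0.2,0,0,0,0,0,-1],[0.2,0,0,0,0,0,-1],[0.2,0,0,0,0,0,-1],[0.2,0,0,0,0,0,-1],[0.1,0,0,0,0,0,-1],[0,0,0,0,0,0,-1],[0,0,0,0,0,0,-1]]]' | grep -E "tcp|contact"
python3 -m pendant '[[[0.05,0,0,0,0,0,-1],[0,0,0,0,0,0,-1],[0,0,0,0,0,0,-1],[0.05,0,0,0,0,0,-1],[0,0,0,0,0,0,-1],[0,0,0,0,0,0,-1],[0,0,0,0,0,0,-1],[0,0,0,0,0,0,-1]]]' | grep -E "tcp|contact"
```

```text
tcp_pos: [0.5035, -0.299, 0.0734]
contact_force: [-8.0, -2.7, 11.4]
gripper_width: 0.0165
gripper_force: 15.0
tcp_pos: [0.5035, -0.299, 0.0734]
contact_force: [-8.1, -3.3, 11.6]
gripper_width: 0.016
gripper_force: 15.0
tcp_pos: [0.4924, -0.3007, 0.0734]
contact_force: [1.7, 0.4, 5.9]
gripper_width: 0.0158
gripper_force: 15.0
tcp_pos: [0.4702, -0.3041, 0.0734]
contact_force: [-0.2, -0.2, 7.9]
tcp_pos: [0.4694, -0.3042, 0.0734]
contact_force: [4.2, 1.7, 5.0]
```

Press held. I'll push once more onto the stop, relax, release, rise, and check where black is.

```bash
python3 -m pendant '[[[0.1,0,0,0,0,0,-1],[0,0,0,0,0,0,-1],[0,0,0,0,0,0,-1],[0,0,0,0,0,0,-1],[0,0,0,0,0,0,-1],[0,0,0,0,0,0,-1],[0,0,0,0,0,0,-1],[0,0,0,0,0,0,-1]]]' | grep -E "tcp|contact"
python3 -m pendant '[[[-0.1,0,0,0,0,0,-1],[0,0,0,0,0,0,0.4],[0,0,0,0,0,0,0.4],[0,0,0,0,0,0,0.4],[0,0,0,0,0,0,0.4],[0,0,0,0,0,0,0.4],[0,0,0,0,0,0,1],[0,0,-1,0,0,0,1]]]' | grep -E "tcp|contact"
python3 -m pendant '[[[0,0,-1,0,0,0,1],[0,0,-1,0,0,0,1],[0,0,-1,0,0,0,1],[0,0,-1,0,0,0,1],[0,0,0,0,0,0,1],[0,0,0,0,0,0,1],[0,0,0,0,0,0,1],[0,0,0,0,0,0,1]]]' | grep -E "tcp|contact"
python3 - <<'E'
from h import *
c=cap("scene","pics/scene6.png");P=pts(c)
dark=c["frame"].max(2)<70
m=box(P,.50,.60,-.36,-.22,.046,.06)&dark; print("black",rect(P,m),P[m].mean(0).round(4))
mp=box(P,.4,.6,-.36,-.22,.076,.095); print("post",rect(P,mp))
go([.5571,-.2901,.0515])
E
```

```text
tcp_pos: [0.4693, -0.3043, 0.0735]
contact_force: [10.6, 4.9, 0.1]
tcp_pos: [0.4661, -0.3036, 0.0907]
contact_force: [-0.7, 0.3, -0.1]
tcp_pos: [0.4674, -0.304, 0.1718]
contact_force: [-0.1, 0.9, 0.0]
black (array([ 558.6, -291.2]), array([36.7, 23.5]), -82.6, 204, np.float64(0.0577)) [ 0.5602 -0.2911  0.0535]
post (array([ 467.9, -305.8]), array([18.5, 15.2]), 8.1, 82, np.float64(0.0872))
t 117.05 tcp [ 0.4675 -0.3041  0.1719] rot [ 1.7996e+02 -8.0000e-02 -1.7110e+02] F [-0.3 -0.2  0. ] w 0.0877 g 0.0
units x,y,z: [-4.54 -0.    6.02]
```

```bash
python3 -m pendant '[[[-1,0,0,0,0,0,1],[-1,0,0,0,0,0,1],[-1,0,0,0,0,0,1],[-1,0,0,0,0,0,1],[-0.54,0,0,0,0,0,1],[0,0,1,0,0,0,1],[0,0,1,0,0,0,1],[0,0,1,0,0,0,1]]]' | grep -E "tcp|contact"
python3 -m pendant '[[[0,0,1,0,0,0,1],[0,0,1,0,0,0,1],[0,0,1,0,0,0,1],[0,0,0,0,0,0,-1],[0,0,0,0,0,0,-1],[0,0,0,0,0,0,-1],[0,0,0,0,0,0,-1],[0,0,0,0,0,0,-1]]]' 20 | grep -E "tcp|contact"
python3 -m pendant '[[[0,0,0,0,0,0,-1],[0,0,0,0,0,0,-1],[0,0,0,0,0,0,-1],[0,0,0,0,0,0,-1],[0,0,-1,0,0,0,-1],[0,0,-1,0,0,0,-1],[0,0,-1,0,0,0,-1],[0,0,-1,0,0,0,-1]]]' 20
python3 -m pendant '[[[0,0,-1,0,0,0,-1],[0,0,-1,0,0,0.8,-1],[0,0,0,0,0,0.75,-1],[0,1,0,0,0,0,-1],[0,1,0,0,0,0,-1],[0,1,0,0,0,0,-1],[0,1,0,0,0,0,-1],[0,1,0,0,0,0,-1]]]' | grep -E "tcp|width"
python3 - <<'E'
from h import *
go([.5257,.3086,.15])
E
```

```text
tcp_pos: [0.5572, -0.29, 0.1116]
contact_force: [0.3, -0.8, 0.1]
tcp_pos: [0.5581, -0.2902, 0.0538]
contact_force: [-0.1, 0.3, 2.4]
time_s: 119.45
tcp_pos: [0.5573, -0.29, 0.1333]
eef_rot: [180.0, -0.0, -171.1]
contact_force: [-0.4, -0.8, -0.2]
gripper_width: 0.0558
gripper_force: 20.0
tcp_pos: [0.5525, -0.1894, 0.1726]
gripper_width: 0.0558
t 120.25 tcp [ 0.5525 -0.1894  0.1726] rot [ 1.7999e+02 -2.0000e-02 -1.7731e+02] F [-0.   0.4 -0.2] w 0.0558 g 20.0
units x,y,z: [ 0.17 24.94  1.13]
```

```bash
python3 -m pendant '[[[0.17,1,0,0,0,0,-1],[0,1,0,0,0,0,-1],[0,1,0,0,0,0,-1],[0,1,0,0,0,0,-1],[0,1,0,0,0,0,-1],[0,1,0,0,0,0,-1],[0,1,0,0,0,0,-1],[0,1,0,0,0,0,-1]]]' >/dev/null
python3 -m pendant '[[[0,1,0,0,0,0,-1],[0,1,0,0,0,0,-1],[0,1,0,0,0,0,-1],[0,1,0,0,0,0,-1],[0,1,0,0,0,0,-1],[0,1,0,0,0,0,-1],[0,1,0,0,0,0,-1],[0,1,0,0,0,0,-1]]]' >/dev/null
python3 -m pendant '[[[0,1,0,0,0,0,-1],[0,1,0,0,0,0,-1],[0,1,0,0,0,0,-1],[0,1,0,0,0,0,-1],[0,1,0,0,0,0,-1],[0,1,0,0,0,0,-1],[0,1,0,0,0,0,-1],[0,1,0,0,0,0,-1]]]' >/dev/null
python3 -m pendant '[[[0,0.9,0,0,0,0,-1],[0,0,0,0,0,0,-1],[0,0,0,0,0,0,-1],[0,0,1,0,0,0,-1],[0,0,1,0,0,0,-1],[0,0,0.5,0,0,0,-1],[0,0,0,0,0,0,-1],[0,0,0,0,0,0,-1]]]'
python3 - <<'E'
from h import *
go([.5257,.3086,.085])
c=cap("scene","pics/scene7.png")
cv2.imwrite("pics/scene7c.png",cv2.resize(c["frame"][130:260,370:500],None,fx=4,fy=4,interpolation=2))
E
```

```text
time_s: 123.45
tcp_pos: [0.5264, 0.3069, 0.1232]
eef_rot: [-180.0, 0.0, -177.3]
contact_force: [0.6, 0.3, -0.8]
gripper_width: 0.0555
gripper_force: 20.0
t 123.45 tcp [0.5264 0.3069 0.1232] rot [-1.7999e+02  2.0000e-02 -1.7731e+02] F [ 0.6  0.3 -0.8] w 0.0555 g 20.0
units x,y,z: [0.03 0.08 1.91]
```

View pics/scene7c.png

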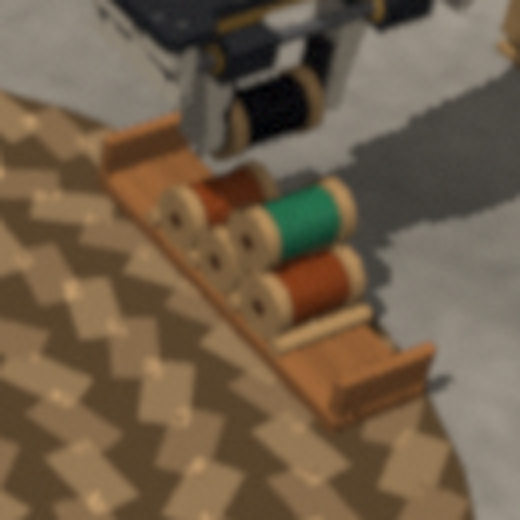

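Black is held squarely above the free gap, and green (300,225) is seated. Lower it.

```bash
python3 -m pendant '[[[0.03,0.08,0.5,0,0,0,-1],[0,0,0.5,0,0,0,-1],[0,0,0.5,0,0,0,-1],[0,0,0.4,0,0,0,-1],[0,0,0.2,0,0,0,-1],[0,0,0.1,0,0,0,-1],[0,0,0,0,0,0,-1],[0,0,0,0,0,0,-1]]]' | grep -E "tcp|contact|width"
python3 -m pendant '[[[0,0,0.05,0,0,0,-1],[0,0,0,0,0,0,-1],[0,0,0,0,0,0,-1],[0,0,0,0,0,0,-1],[0,0,0,0,0,0,-1],[0,0,0,0,0,0,-1],[0,0,0,0,0,0,-1],[0,0,0,0,0,0,-1]]]' | grep -E "tcp|contact|width"
```

```text
tcp_pos: [0.5255, 0.3088, 0.079]
contact_force: [0.2, 0.0, 0.3]
gripper_width: 0.0556
tcp_pos: [0.5253, 0.3086, 0.0777]
contact_force: [0.1, -0.7, -0.3]
gripper_width: 0.0557
```

```bash
python3 -m pendant '[[[0,0,0.05,0,0,0,-1],[0,0,0,0,0,0,-1],[0,0,0,0,0,0,-1],[0,0,0,0,0,0,-1],[0,0,0,0,0,0,-1],[0,0,0,0,0,0,-1],[0,0,0,0,0,0,-1],[0,0,0,0,0,0,-1]]]' | grep -E "tcp|contact|width"
python3 -m pendant '[[[0,0,0.04,0,0,0,-1],[0,0,0,0,0,0,-1],[0,0,0,0,0,0,-1],[0,0,0,0,0,0,-1],[0,0,0,0,0,0,-1],[0,0,0,0,0,0,-1],[0,0,0,0,0,0,-1],[0,0,0,0,0,0,-1]]]' | grep -E "tcp|contact|width"
```

```text
tcp_pos: [0.5254, 0.3087, 0.0768]
contact_force: [0.2, 1.3, 1.1]
gripper_width: 0.0562
tcp_pos: [0.5259, 0.3088, 0.0765]
contact_force: [1.9, -1.1, 6.0]
gripper_width: 0.0558
```

```bash
python3 -m pendant '[[[0,0,0,0,0,0,0.36],[0,0,0,0,0,0,0.36],[0,0,0,0,0,0,0.36],[0,0,0,0,0,0,0.5],[0,0,0,0,0,0,0.6],[0,0,0,0,0,0,0.8],[0,0,0,0,0,0,1],[0,0,0,0,0,0,1]]]' | grep -E "tcp|contact|width"
python3 -m pendant '[[[0,0,0,0,0,0,1],[0,0,0,0,0,0,1],[0,0,-0.4,0,0,0,1],[0,0,-0.8,0,0,0,1],[0,0,-1,0,0,0,1],[0,0,-1,0,0,0,1],[0,0,-1,0,0,0,1],[0,0,-1,0,0,0,1]]]' | grep -E "tcp|contact|width"
python3 -m pendant '[[[-1,0,0,0,0,0,1],[-1,0,0,0,0,0,1],[-1,0,0,0,0,0,1],[-1,0,0,0,0,0,1],[-1,0,0,0,0,0,1],[-1,0,0,0,0,0,1],[-1,0,0,0,0,0,1],[-1,0,0,0,0,0,1]]]' | grep -E "tcp|contact|width"
python3 - <<'E'
from h import *
c=cap("wrist","pics/w10.png"); P=pts(c)
for b in (box(P,.547,.60,.2,.38,.062,.1),box(P,.49,.5435,.2,.38,.062,.1),box(P,.565,.61,.2,.38,.036,.05)): print(rect(P,b) if b.any() else None)
c=cap("top","pics/top8.png"); P=pts(c)
for b in (box(P,.546,.60,.2,.38,.062,.1),box(P,.49,.5435,.2,.38,.062,.1)): print(rect(P,b) if b.any() else None)
mp=box(P,.4,.6,-.36,-.22,.076,.095); print("post",rect(P,mp))
a=c["frame"][195:325,135:200]; b=c["frame"][205:335,435:500]
cv2.imwrite("pics/fin.png",cv2.resize(np.hstack([a,b]),None,fx=4.5,fy=4.5,interpolation=2))
E
```

```text
tcp_pos: [0.5253, 0.3086, 0.0759]
contact_force: [0.2, 0.1, -0.2]
gripper_width: 0.0857
tcp_pos: [0.5254, 0.3086, 0.1815]
contact_force: [-0.0, -0.0, -1.0]
gripper_width: 0.0872
tcp_pos: [0.686, 0.3161, 0.1806]
contact_force: [0.2, -0.4, 0.2]
gripper_width: 0.0876
(array([565. , 311.1]), array([56.4, 34.9]), -87.8, 4360, np.float64(0.0805))
(array([534.3, 310.3]), array([56. , 17.7]), -89.1, 3068, np.float64(0.0799))
(array([589.7, 311.2]), array([56. , 22.7]), -85.8, 2067, np.float64(0.0496))
(array([564.1, 309.6]), array([57.6, 33.8]), -89.1, 578, np.float64(0.0806))
(array([525.1, 308.2]), array([56.7, 35.1]), -87.3, 585, np.float64(0.0817))
post (array([ 465.3, -304. ]), array([16. , 15.6]), 6.1, 88, np.float64(0.0863))
```

View pics/fin.png

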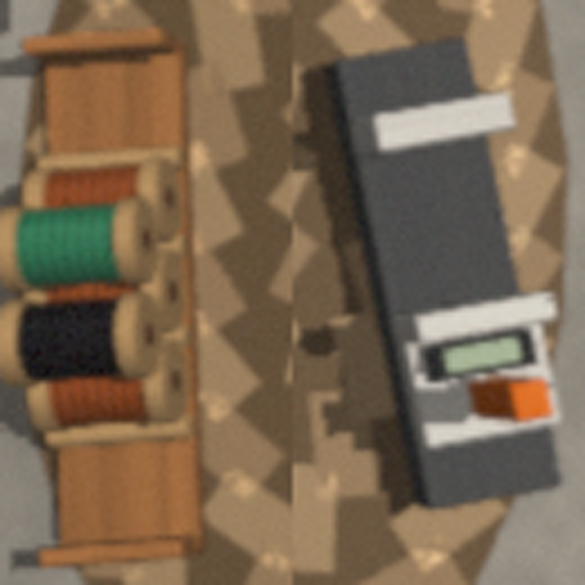

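Green and black sit in the two gaps, ends flush (both within about 1 mm of the rust row), and the jaw is fully open. Hand in.

```bash
python3 -c "
from plant import r
print(r.get_state()['time_s']); print(r.close_job())"
```

```text
129.2
the job is handed in; nothing more can be done
None
```

Job handed in at 129 s: green, then black (no red or cream on the bench), were each pressed on the caliper at roughly 6 N and now lie flush in the two rack gaps with the jaw fully open; green came off the rack after its first placing, so I picked it up, laid it down and saddled it again without re-checking it.

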